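# Put the tote of cast discs away in the curing rack

### The arm

A 6-joint arm with a two-finger parallel gripper is mounted at the origin on the work surface. World frame = base frame: x ahead of the robot, y to its left, z up, the work surface at z = 0. Lengths are in m, angles in rad, forces in N, time in s.
With the tool pointing down it reaches from about 0.35 to 0.775 m from the base axis. Payload 7.3 kg.
Tool frame: the origin (TCP) lies at the very end of the fingers, on their centre line; the grasp point (between the pads) lies 19 mm behind it (robot.hold_point_z is the distance from the TCP to the grasp point, in m); z points along the fingers, y is the direction in which the jaws open and shut (so a half turn about z gives the same grasp; the last joint's range is limited). The gripper opens to 92 mm and grips with 3 to 60 N. Pads are 19 mm wide; open, the fingers measure 130 mm over their backs; the gripper's body (75 mm by 190 mm) begins 47 mm behind the grasp point.
Start: joints at [-1.265, 0.342, 1.524, -0, 1.275, -0.146], TCP at [0.229, -0.472, 0.227] pointing down, gripper open.
Joint ranges: [-2.53, 2.53], [-0.77, 2.02], [0.04, 2.7], [-1, 4.14], [0.28, 2.66], [-3.11, 3.11]. Speed limits (rad/s): [2.57, 2.57, 3.14, 3.14, 3.14, 3.14].

### API

Orientations are given as [roll, pitch, yaw] about the fixed x, y, z axes, in that order (R = Rz(yaw) Ry(pitch) Rx(roll)).
In Python, from cell import monitor, viewer, robot gives the robot as it stands.
- The arm moves only by the tool move_arm, never from a script. Its argument "deltas" is a list of rows, each an object of numbers: "x", "y", "z": the shift along the tool's x, y, z in m; "wx", "wy", "wz": the turn, a rotation vector about the tool's x, y, z in degrees; "hand": the opening, from 0 (shut) to 1 (fully open). In form: [{"x": .., "y": .., "z": .., "wx": .., "wy": .., "wz": .., "hand": ..}, ...]. A call has 1 to 8 rows; each row is the pose to reach, as a shift and turn from the pose commanded when the call began, along the tool's axes at that moment; what a row does not reach only later rows make up. A row lasts 1/8 s, in which the tool goes at most 62.5 mm and 10.7 degrees, less where a joint would pass 70% of its speed; a pose out of reach is approached as far as the arm can. A call with a gripper value outside its range is refused whole. The fingers move at their own pace and stop on an object; "grip_force" is the grip in N (left out, the last holds). Time passes only in rows, so rows that repeat a pose let the fingers close. It gives the time, the measured TCP pose, the force and the opening at its end, in the units of the state.
- monitor.observe(): the state, without advancing time (a new reading comes with each control period).
- viewer.read_camera(name): name is "scene" or "side" or "wrist"; returns the picture (480x640x3 uint8, red, green, blue); there is no depth.
- viewer.camera_params(name): a dict with "camera_matrix" (3x3 intrinsics, pixels), "R" (3x3) and "t" (3): a world point X has camera coordinates R X + t. Camera axes: x right, y down, z forward; pixel columns grow to the right and rows downward; lengths in m; the calibration is good to about 2 mm. A picture is of the moment at which its call begins: read the wrist's pose just before it. camera_params takes no time and is no camera call; for the wrist camera it gives the pose at the moment of the call.
- robot.hand_in(): hands the job in, once; it reports no verdict.
The state is a dict: "time": time; "qpos": joint angles; "qvel": joint speeds; "joint_efforts": joint torques, N m; "tool_pos": TCP position; "tool_rot": TCP orientation; "contact_force": force on the tool from outside, world axes, zero at the start; "torque": the same for the moment, N m; "opening": finger opening in m.
Only numpy, scipy, OpenCV 4.12 (cv2) and the standard library are available. Lean on these libraries where they do the work, as an engineer would, in place of code of your own. Each camera call takes 0.05 s, during which the arm holds its last target. There are 200 camera calls.

### The job

A square bottle has fallen over in the bay of the curing rack: first stand it upright on the bench, right up against either face of the plywood splash board, and let go of it. Then lift the open tote of loose cast discs by its handle, carry it level so that every disc stays in it, and set it down lengthwise in the rack's bay, fully in under the shelf against or close to the back stop. Do not disturb the other things on the bench.

Things in the scene. Friction and masses are not known exactly. Their poses are not given: they have to be found in the camera images.
- bottle_mid (a point): Fallen white plastic bottle, 0.28 kg: square body 60 x 60 mm, 112 mm tall; shoulder to 124 mm; grey round neck, 28 mm diameter, from 124 to 175 mm above the base. This point: on its axis, 87.5 mm above the base; z points to the neck. Starts lying on a flat side (axis 30 mm above the rack's floor), neck out of the bay's front towards the robot.
- board: Upright plywood splash board fixed to the bench: 240 mm long along its x, 18 mm thick along its y (faces at y = -9 and +9 mm), 150 mm tall. Origin at the centre of its foot, at bench height.
- tote_handle (a point): Open plywood tote, 0.7 kg loaded: tray 184 (x) x 124 mm (y), rim 20 mm high, 6 mm walls and floor. End posts (30 mm wide, 8 mm thick) carry a straight bar along x over the centre line: 184 mm long, 14 mm wide, 24 mm tall, top 116 mm above the underside. This point: centre of the bar, 104 mm above the underside; z up. Either end may lead.
- rack: Curing rack fixed to the bench. Its bay: a channel 200 mm long (x), 4 mm floor, 156 mm wide between side walls 50 mm tall and 6 mm thick, open at the front (-x, towards the robot); a stop 20 mm high at the back, its front face at x = +100 mm. Origin: centre of the bay, at bench height.
- shelf_edge (a point): Middle of the rack shelf's lower front edge, 240 mm above the bench, 15 mm in front of the bay's centre; axes as the rack's. The shelf, 190 mm wide (y), runs from here 125 mm back, 14 mm thick, with fixed tins on it up to 351 mm above the bench and posts at its rear corners. With the tote fully in, a vertical gripper would hit it; one leaning back about 40 degrees does not.
- disc0: Loose cast disc, 72 mm diameter, 10 mm thick, 70 g, in the tote: one of the two on the tote's floor. Origin at the centre of its underside.
- disc1: Loose cast disc, 72 mm diameter, 10 mm thick, 70 g, in the tote: one of the two on the tote's floor. Origin at the centre of its underside.
- disc2: Loose cast disc, 72 mm diameter, 10 mm thick, 70 g, in the tote: one of the two lying on top of another, standing above the rim. Origin at the centre of its underside.
- disc3: Loose cast disc, 72 mm diameter, 10 mm thick, 70 g, in the tote: one of the two lying on top of another, standing above the rim. Origin at the centre of its underside.
- mug: Bystander: white open cup, 72 mm across, 85 mm tall; origin at the centre of its underside.
- jar: Bystander: clear jar with a black cap, 66 mm across, 90 mm tall; origin at the centre of its underside.
- block: Bystander: concrete block 100 (x) x 50 (y) x 60 mm tall; origin at the centre of its underside.
- mallet: Bystander: rubber mallet with a wooden handle, lying along its x, 220 mm long, under 60 mm tall.
- bowl: Bystander: steel bowl, 140 mm across, 60 mm tall; origin at the centre of its underside.
- scraper: Bystander: spatula lying along its x, 270 mm long, under 40 mm tall.
- tin: Bystander: plain steel tin, 80 mm across, 110 mm tall; origin at the centre of its underside.
Not all that is in view belongs to the job. What is meant by the part that bears bottle_mid is not blue, and is the smaller of those in its own colour.

How it is judged:
On the way, in this order (a step that is already met when the one before it is completed fails the run):
1. the bottle stands upright on the bench against the splash board, released (angle between bottle_mid's own z axis and vertical below 0.1 rad and height (world z) of bottle_mid below 0.1 m and x of bottle_mid in the frame of board between -0.11 and 0.11 m and (y of bottle_mid in the frame of board between 0 and 0.064 m or y of bottle_mid in the frame of board between -0.064 and 0 m) and contact force between bottle and the fingers below 0.1 N and linear speed of bottle below 0.02 m/s), for 0.3 s.
2. the tote is lifted clear of the bench (50 mm) (height (world z) of tote_handle above 0.154 m), for 0.2 s.
3. the tote stands fully in the rack's bay, released (x of tote_handle in the frame of rack between -0.025 and 0.02 m and y of tote_handle in the frame of rack between -0.03 and 0.03 m and z of tote_handle in the frame of rack below 0.115 m and angle between tote_handle's own z axis and vertical below 0.06 rad and angle between the x axis of tote_handle and the x axis of rack, either way round below 0.17 rad and contact force between tote and the fingers below 0.1 N and linear speed of tote below 0.02 m/s), for 0.3 s.
At the end, for the whole second after the job is handed in: Bottle upright (6 deg) on the bench, under 25 mm from a face of the board, centre within 110 mm of its middle; tote resting level in the bay, its centre at most 25 mm short of or 20 mm past the middle, 30 mm across, 10 deg; all four discs in it; both released and at rest (all of step 1 and all of step 3 and x of disc0 in the frame of tote_handle between -0.075 and 0.075 m and y of disc0 in the frame of tote_handle between -0.05 and 0.05 m and z of disc0 in the frame of tote_handle between -0.104 and -0.065 m and x of disc1 in the frame of tote_handle between -0.075 and 0.075 m and y of disc1 in the frame of tote_handle between -0.05 and 0.05 m and z of disc1 in the frame of tote_handle between -0.104 and -0.065 m and x of disc2 in the frame of tote_handle between -0.075 and 0.075 m and y of disc2 in the frame of tote_handle between -0.05 and 0.05 m and z of disc2 in the frame of tote_handle between -0.104 and -0.065 m and x of disc3 in the frame of tote_handle between -0.075 and 0.075 m and y of disc3 in the frame of tote_handle between -0.05 and 0.05 m and z of disc3 in the frame of tote_handle between -0.104 and -0.065 m); the robot touches nothing.
It fails at once if a disc leaves the tote (not (x of disc0 in the frame of tote_handle between -0.075 and 0.075 m and y of disc0 in the frame of tote_handle between -0.05 and 0.05 m and z of disc0 in the frame of tote_handle between -0.104 and -0.065 m) or not (x of disc1 in the frame of tote_handle between -0.075 and 0.075 m and y of disc1 in the frame of tote_handle between -0.05 and 0.05 m and z of disc1 in the frame of tote_handle between -0.104 and -0.065 m) or not (x of disc2 in the frame of tote_handle between -0.075 and 0.075 m and y of disc2 in the frame of tote_handle between -0.05 and 0.05 m and z of disc2 in the frame of tote_handle between -0.104 and -0.065 m) or not (x of disc3 in the frame of tote_handle between -0.075 and 0.075 m and y of disc3 in the frame of tote_handle between -0.05 and 0.05 m and z of disc3 in the frame of tote_handle between -0.104 and -0.065 m)).
It fails at once if the tote is tipped more than 20 degrees (angle between tote_handle's own z axis and vertical above 0.35 rad).
It fails at once if a bystander is shifted more than 30 mm (distance of any of mug, jar, block, mallet, bowl, scraper, tin from where it was at the start of the episode above 0.03 m).
It also fails if it takes over 72 s, if anything falls off the work surface, if the arm or the gripper's body presses on something with over 40 N, if the wrist force passes 120 N, or if a joint passes its speed limit or range.

## Working session

There is one attempt and no reset: what is moved stays moved. The work goes in short steps, Python scripts to look and compute and a tool call to move; the robot and the scene stay as the last step left them, time stands still between calls to the robot, and variables do not carry over. Pictures are saved under pics/ and viewed, about 8 in all and at most 12, crops included, and the job is handed in when it is done.

Besides the shell and the picture viewer there is one more tool, called as a command line: name --argument value ..., lists and objects as JSON in quotes. move_arm: Moves the arm, as the interface text tells. Its arguments: {"type":"object","properties":{"deltas":{"type":"array","items":{"type":"object","properties":{"x":{"type":"number"},"y":{"type":"number"},"z":{"type":"number"},"wx":{"type":"number"},"wy":{"type":"number"},"wz":{"type":"number"},"hand":{"type":"number"}}}},"grip_force":{"type":"number"}},"required":["deltas"]}

```bash
ls; mkdir -p pics; python3 - <<'E'
from cell import monitor, viewer, robot
import cv2,numpy as np
for n in ["scene","side"]:
    p=viewer.camera_params(n); print(n,{k:np.round(v,4).tolist() for k,v in p.items()})
    cv2.imwrite(f"pics/{n}0.png",viewer.read_camera(n)[:,:,::-1])
print(monitor.observe())
E
```

```text
pics
scene {'camera_matrix': [[559.7054, 0.0, 314.5526], [0.0, 559.7054, 242.086], [0.0, 0.0, 1.0]], 'R': [[0.9009, 0.4339, -0.009], [0.2676, -0.5716, -0.7757], [-0.3417, 0.6964, -0.6311]], 't': [-0.4555, 0.0085, 1.8105]}
side {'camera_matrix': [[621.05, 0.0, 322.6516], [0.0, 621.05, 238.9697], [0.0, 0.0, 1.0]], 'R': [[0.938, -0.3465, 0.0122], [-0.2061, -0.5856, -0.7839], [0.2788, 0.7328, -0.6207]], 't': [-0.4759, 0.2468, 1.6722]}
{'time': 0.1, 'qpos': array([-1.26500147e+00,  3.42614514e-01,  1.52489264e+00,  1.33147034e-05,
        1.27540815e+00, -1.45996977e-01]), 'qvel': array([ 0.00086086, -0.00097512, -0.00108248, -0.00057243,  0.00158386,
       -0.00065771]), 'joint_efforts': array([ 1.42782916e-03, -4.32006097e+01, -2.44694316e+01,  7.19179655e-02,
        5.26248990e-02, -6.75071715e-05]), 'tool_pos': array([ 0.22912162, -0.47197328,  0.22614453]), 'tool_rot': array([-3.14028593e+00, -2.05015115e-04,  4.51787820e-01]), 'contact_force': array([-0.05497709,  0.36666802,  0.05334829]), 'torque': array([-0.03407275, -0.01780095, -0.04310754]), 'opening': 0.09164782060024813}
```

View pics/scene0.png

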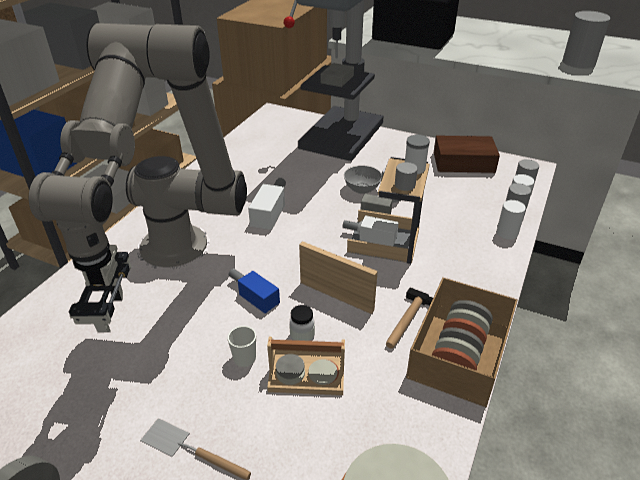

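View pics/side0.png

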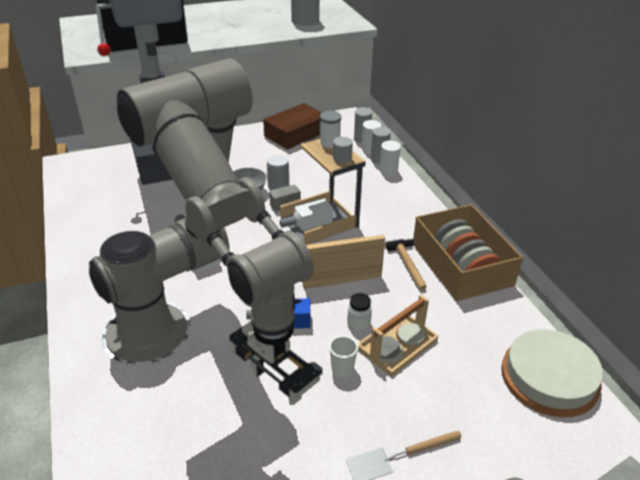

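The scene view shows the rack at about (385,230) with the white bottle, neck at about (350,227). The board runs (300,245)-(375,310), the tote is at (305,365), and the jar (302,322) and mug (242,343) sit near the tote. I'll enlarge these.

```bash
python3 - <<'E'
import cv2,numpy as np
def crop(n,x0,y0,w,h,s):
    im=cv2.imread(f"pics/{n}0.png")[y0:y0+h,x0:x0+w]
    im=cv2.resize(im,None,fx=s,fy=s,interpolation=cv2.INTER_CUBIC)
    for x in range((x0+9)//10*10,x0+w,10):
        cv2.line(im,((x-x0)*s,0),((x-x0)*s,6 if x%50 else 14),(0,0,255),1)
        if x%20==0: cv2.putText(im,str(x),((x-x0)*s-9,24),0,.35,(0,0,255),1)
    for y in range((y0+9)//10*10,y0+h,10):
        cv2.line(im,(0,(y-y0)*s),(6,(y-y0)*s),(0,0,255),1)
        if y%20==0: cv2.putText(im,str(y),(8,(y-y0)*s+4),0,.35,(0,0,255),1)
    return im
cv2.imwrite("pics/a.png",np.hstack([crop("scene",335,125,100,140,4),crop("scene",260,330,95,70,4)[:0].reshape(0,380,3) if 0 else cv2.copyMakeBorder(crop("scene",260,265,98,140,4),0,0,0,0,0)]))
cv2.imwrite("pics/b.png",crop("side",265,130,180,150,4)[:,:800])
cv2.imwrite("pics/c.png",crop("side",295,230,155,145,4))
E
```

```text
(no output)
```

View pics/a.png

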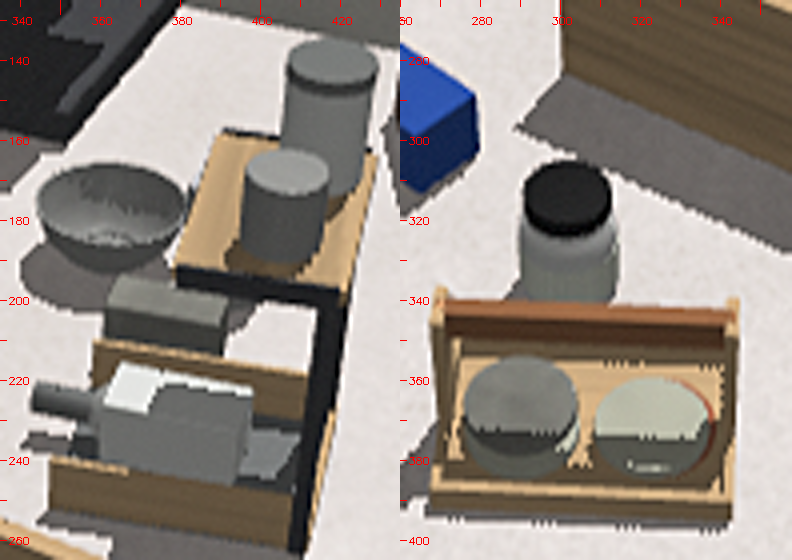

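View pics/c.png

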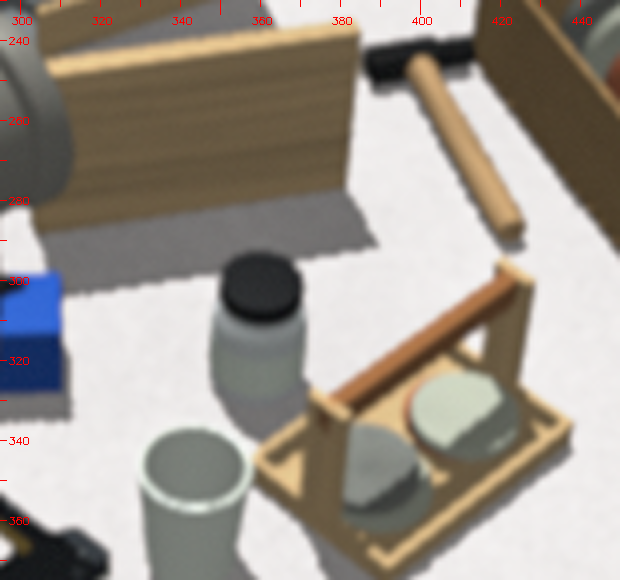

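The rack, the white bottle in the bay, the tote (two stacks of discs), and the board ends are all readable. I'll fit planar poses (x, y, yaw) of the known models to the corner pixels.

```bash
cat > h.py <<'E'
from cell import monitor, viewer, robot
import numpy as np, cv2
from scipy.optimize import least_squares
from scipy.spatial.transform import Rotation as Ro
P={n:viewer.camera_params(n) for n in("scene","side")}
def proj(n,X,p=None):
    p=p or P[n]; c=p["R"]@np.asarray(X)+p["t"]; u=p["camera_matrix"]@c; return u[:2]/u[2]
def world(q,L):
    c,s=np.cos(q[2]),np.sin(q[2]); return np.array([q[0]+c*L[0]-s*L[1],q[1]+s*L[0]+c*L[1],L[2]])
def fit(name,obs,q0):
    f=lambda q:np.concatenate([proj(n,world(q,L))-np.array(px) for n,px,L in obs])
    r=least_squares(f,q0,loss="soft_l1"); print(name,np.round(r.x,4),"yaw deg",round(np.degrees(r.x[2]),1))
    print(np.round(f(r.x).reshape(-1,2),1).tolist()); return r.x
def goto(pos,Rg,s=None):
    "delta in tool axes from the measured pose to a world pose"
    s=s or monitor.observe(); R0=Ro.from_euler("xyz",s["tool_rot"])
    return np.round(R0.inv().apply(np.array(pos)-s["tool_pos"]),4), np.round(np.degrees((R0.inv()*Rg).as_rotvec()),2)
E
cat > fit.py <<'E'
from h import *
S="scene";D="side"
rack=fit("rack",[(S,(379,195.75),(-.015,-.095,.24)),(S,(379,191.5),(-.015,-.095,.254)),(S,(420.75,197.75),(.11,-.095,.254)),(S,(390.5,157.5),(-.015,.095,.254)),(S,(347.5,240),(-.1,-.084,.05)),(S,(347.5,253.2),(-.1,-.084,0)),(S,(358.2,210.7),(-.1,.084,.05)),(D,(301,143),(-.015,.095,.254)),(D,(334,170),(-.015,-.095,.24))],(.6,.2,0))
bot=fit("bottle(base,axis)",[(S,(335+122/4,125+362/4),(.112,-.03,.064)),(S,(335+103/4,125+408/4),(.112,.03,.064)),(S,(335+251/4,125+388/4),(0,-.03,.064)),(S,(335+243/4,125+430/4),(0,.03,.064)),(S,(335+237/4,125+483/4),(0,.03,.004)),(S,(343.5,224),(.175,0,.034))],(.6,.2,3.1))
board=fit("board",[(S,(301.2,283.2),(-.12,-.009,0)),(S,(300,243.5),(-.12,-.009,.15)),(S,(375,275),(.12,-.009,.15)),(S,(374,311),(.12,-.009,0)),(D,(381.2,277),(.12,-.009,0)),(D,(384.5,238.5),(.12,-.009,.15))],(.5,0,-.3))
tote=fit("tote",[(S,(267,393),(-.092,-.062,0)),(S,(342.5,397),(.092,-.062,0)),(S,(268,384.5),(-.092,-.062,.02)),(S,(343.2,387.5),(.092,-.062,.02)),(D,(358.7,345),(-.092,.062,.02)),(D,(391.2,370.5),(-.092,-.062,.02)),(D,(438,336.2),(.092,-.062,.02)),(D,(377,328),(-.084,0,.116)),(D,(421.5,300.5),(.084,0,.116))],(.5,-.3,0))
E
python3 fit.py
```

```text
rack [0.6082 0.3025 0.1847] yaw deg 10.6
[[-0.5, -0.1], [-0.2, 0.1], [2.5, 0.1], [-0.9, 0.6], [0.8, 0.5], [0.3, -0.4], [0.9, -0.9], [-0.1, 0.7], [-1.7, 5.7]]
bottle(base,axis) [0.6453 0.3148 3.2905] yaw deg 188.5
[[-0.5, -0.1], [-0.1, -0.8], [1.4, -0.7], [-0.1, -0.1], [-0.2, 1.4], [0.1, 0.7]]
board [ 0.5726  0.0108 -0.1229] yaw deg -7.0
[[-0.3, -0.8], [-0.4, -0.1], [0.3, -0.8], [-1.9, 2.8], [0.5, -0.5], [0.9, -1.5]]
tote [ 0.6156 -0.2727  0.3834] yaw deg 22.0
[[0.4, -1.5], [0.3, -1.8], [-1.1, 2.0], [-0.2, 2.7], [-2.9, -1.3], [-0.4, 1.2], [0.2, -0.9], [0.7, 1.7], [0.9, -2.3]]
```

```bash
cat >> h.py <<'E'
def rot(az,beta):
    "tool z points az deg in plan, beta deg below horizontal; jaws horizontal"
    a,b=np.radians([az,beta]); z=np.array([np.cos(b)*np.cos(a),np.cos(b)*np.sin(a),-np.sin(b)])
    y=np.array([np.sin(a),-np.cos(a),0]); return Ro.from_matrix(np.c_[np.cross(y,z),y,z])
def plan(*steps):
    "steps (name, grasp point, az, beta): each from the present pose, tool axes"
    for n,g,az,b in steps:
        R=rot(az,b); d,w=goto(np.array(g)+.019*R.as_matrix()[:,2],R); print(n,d,w,"dist",np.round(np.linalg.norm(d),3),"ang",np.round(np.linalg.norm(w),1))
def ground(n,px,z):
    p=P[n];Ri=p["R"].T;c=-Ri@p["t"];v=Ri@np.linalg.inv(p["camera_matrix"])@[*px,1];return np.round(c+v*(z-c[2])/v[2],3)
E
python3 - <<'E'
from h import *
S="scene"
for n,px,z in [("jar",(302,315),.09),("mug",(242,336),.085),("blue near",(262,309),0),("blue neck",(235,273),.03),("white2 near",(250,230),0),("white2",(268,190),.07),("mallet head",(418,297),.03),("mallet end",(391,344),.02),("block",(377,197),.06),("bowl",(363,180),.06)]: print(n,ground(S,px,z))
plan(("via",(.45,-.1,.3),10,60),("pre",(.42,.281,.12),8.5,40),("g",(.4989,.2929,.034),8.5,35))
E
```

```text
jar [ 0.555 -0.176  0.09 ]
mug [ 0.45  -0.299  0.085]
blue near [ 0.402 -0.128  0.   ]
blue neck [ 0.273 -0.058  0.03 ]
white2 near [0.184 0.171 0.   ]
white2 [0.176 0.316 0.07 ]
mallet head [0.792 0.075 0.03 ]
mallet end [ 0.78  -0.111  0.02 ]
block [0.526 0.448 0.06 ]
bowl [0.443 0.527 0.06 ]
via [ 0.3703 -0.2357 -0.057 ] [-4.23 29.8  15.5 ] dist 0.443 ang 33.9
pre [ 0.5143 -0.5896  0.1192] [-7.66 49.61 16.23] dist 0.791 ang 52.8
g [ 0.5914 -0.5654  0.2039] [-8.41 54.56 15.99] dist 0.843 ang 57.5
```

move_arm --deltas '[{"x": 0.37,"y": -0.236,"z": -0.057,"wx": -4.2,"wy": 29.8,"wz": 15.5,"hand": 0.8},{"x": 0.37,"y": -0.236,"z": -0.057,"wx": -4.2,"wy": 29.8,"wz": 15.5,"hand": 0.8},{"x": 0.37,"y": -0.236,"z": -0.057,"wx": -4.2,"wy": 29.8,"wz": 15.5,"hand": 0.8},{"x": 0.37,"y": -0.236,"z": -0.057,"wx": -4.2,"wy": 29.8,"wz": 15.5,"hand": 0.8},{"x": 0.37,"y": -0.236,"z": -0.057,"wx": -4.2,"wy": 29.8,"wz": 15.5,"hand": 0.8},{"x": 0.37,"y": -0.236,"z": -0.057,"wx": -4.2,"wy": 29.8,"wz": 15.5,"hand": 0.8},{"x": 0.37,"y": -0.236,"z": -0.057,"wx": -4.2,"wy": 29.8,"wz": 15.5,"hand": 0.8},{"x": 0.37,"y": -0.236,"z": -0.057,"wx": -4.2,"wy": 29.8,"wz": 15.5,"hand": 0.8}]'

```text
time: 1.1
tool_pos: [0.4601, -0.0936, 0.2843]
tool_rot: [3.14, -0.525, 0.184]
contact_force: [-0.7, -1.2, 0.0]
opening: 0.0737
```

```bash
python3 - <<'E'
from h import *
s=monitor.observe();print({k:np.round(s[k],3) for k in("time","qpos","tool_pos","tool_rot")})
plan(("pre",(.42,.281,.15),8.5,45),)
E
```

```text
{'time': np.float64(1.1), 'qpos': array([-0.619, -0.049,  1.956,  0.473,  0.909,  0.536]), 'tool_pos': array([ 0.46 , -0.094,  0.284]), 'tool_rot': array([ 3.14 , -0.525,  0.184])}
pre [-0.0371 -0.3753  0.1487] [-1.18 14.95  1.64] dist 0.405 ang 15.1
```

move_arm --deltas '[{"x": -0.037,"y": -0.375,"z": 0.149,"wx": -1.2,"wy": 15,"wz": 1.6,"hand": 0.8},{"x": -0.037,"y": -0.375,"z": 0.149,"wx": -1.2,"wy": 15,"wz": 1.6,"hand": 0.8},{"x": -0.037,"y": -0.375,"z": 0.149,"wx": -1.2,"wy": 15,"wz": 1.6,"hand": 0.8},{"x": -0.037,"y": -0.375,"z": 0.149,"wx": -1.2,"wy": 15,"wz": 1.6,"hand": 0.8},{"x": -0.037,"y": -0.375,"z": 0.149,"wx": -1.2,"wy": 15,"wz": 1.6,"hand": 0.8},{"x": -0.037,"y": -0.375,"z": 0.149,"wx": -1.2,"wy": 15,"wz": 1.6,"hand": 0.8},{"x": -0.037,"y": -0.375,"z": 0.149,"wx": -1.2,"wy": 15,"wz": 1.6,"hand": 0.8},{"x": -0.037,"y": -0.375,"z": 0.149,"wx": -1.2,"wy": 15,"wz": 1.6,"hand": 0.8}]'

```text
time: 2.1
tool_pos: [0.4563, 0.1572, 0.2223]
tool_rot: [-2.987, -0.909, 0.114]
contact_force: [0.7, -0.1, 0.7]
opening: 0.0734
```

```bash
python3 - <<'E'
from h import *
s=monitor.observe();print({k:np.round(s[k],3) for k in("time","qpos","tool_pos","tool_rot")})
plan(("pre2",(.43,.283,.06),8.5,35),("g",(.4989,.2929,.034),8.5,35))
cp=viewer.camera_params("wrist")
im=viewer.read_camera("wrist")[:,:,::-1].copy()
q=(.6453,.3148,np.radians(188.5))
for L in [(0,0,.034),(.112,.03,.064),(.112,-.03,.064),(.175,0,.034),(.148,0,.034)]:
    u=proj(0,world(q,L),cp); print(L,u); cv2.circle(im,tuple(int(v) for v in u),3,(0,0,255),-1)
cv2.imwrite("pics/w1.png",im)
E
```

```text
{'time': np.float64(2.1), 'qpos': array([ 0.018, -0.004,  2.414,  2.185,  0.283, -0.694]), 'tool_pos': array([0.456, 0.157, 0.222]), 'tool_rot': array([-2.987, -0.909,  0.114])}
pre2 [-0.1344 -0.1101  0.1279] [-7.28  2.83 -1.4 ] dist 0.216 ang 7.9
g [-0.1121 -0.1011  0.1982] [-7.28  2.83 -1.4 ] dist 0.249 ang 7.9
(0, 0, 0.034) [243.94568438 208.96346511]
(0.112, 0.03, 0.064) [243.21963383 280.28632069]
(0.112, -0.03, 0.064) [183.51784958 278.38039253]
(0.175, 0, 0.034) [206.92413699 354.30895041]
(0.148, 0, 0.034) [213.89376647 326.94639401]
```

View pics/w1.png

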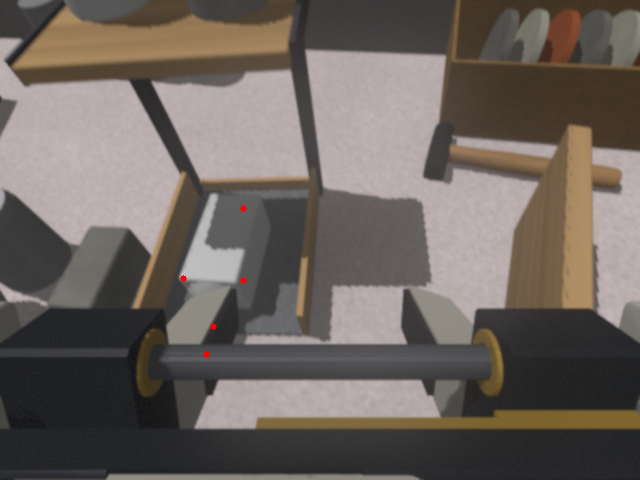

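Wrist view: the bottle body's front edge at (184–243,279) matches the fitted corners, so the bottle pose holds. But joint 5 is at its lower limit (0.28), so I'll identify the arm kinematics from the poses so far to choose reachable orientations.

```bash
cat > ik.py <<'E'
from h import *
D=[([-1.26500147,.342614514,1.52489264,0,1.27540815,-.145996977],[.22912162,-.47197328,.22614453],[-3.14028593,-.000205,.45178782]),
([-.619,-.049,1.956,.473,.909,.536],[.46,-.094,.284],[3.14,-.525,.184]),
([.018,-.004,2.414,2.185,.283,-.694],[.456,.157,.222],[-2.987,-.909,.114])]
Z=lambda a:Ro.from_rotvec([0,0,a]); Y=lambda a:Ro.from_rotvec([0,a,0])
def fk(q,p):
    s4,s6,d1,off,a2,a3,e,L,y0=p[:9]
    A=Z(q[0]); B=A*Y(q[1]); C=B*Y(q[2]); Dd=C*Z(s4*q[3]); E=Dd*Y(q[4]); F=E*Z(s6*q[5]+y0)
    return np.array([0,0,d1])+A.apply([0,off,0])+B.apply([0,0,a2])+C.apply([e,0,a3])+F.apply([0,0,L]),F
def ident(data=D):
    best=None
    for s4 in(1,-1):
        for s6 in(1,-1):
            for y0 in(np.pi/2,-np.pi/2):
                f=lambda v:np.concatenate([np.r_[fk(q,[s4,s6,*v])[0]-x,.3*((Ro.from_euler("xyz",r).inv()*fk(q,[s4,s6,*v])[1]).as_rotvec())] for q,x,r in data])
                r=least_squares(f,[.3,.05,.4,.4,0,.2,y0])
                if best is None or r.cost<best[0]: best=(r.cost,[s4,s6,*r.x],f(r.x))
    return best
if __name__=="__main__":
    c,p,f=ident();print(c,np.round(p,4));print(np.round(f.reshape(-1,6),4))
E
python3 ik.py
```

```text
6.444179439780568e-08 [1.     1.     0.2232 0.0764 0.5051 0.38   0.0465 0.3172 1.5706]
[[-0.     -0.      0.0001  0.     -0.     -0.0001]
 [ 0.      0.     -0.0001  0.0002 -0.0002  0.0001]
 [ 0.     -0.      0.      0.0001  0.0001 -0.0001]]
```

```bash
cat >> ik.py <<'E'
PAR=[1,1,.2232,.0764,.5051,.38,.0465,.3172,np.pi/2]
LO=np.array([-2.53,-.77,.04,-1,.28,-3.11])+.03; HI=np.array([2.53,2.02,2.7,4.14,2.66,3.11])-.03
def ik(pos,R,seeds=14,q0=None):
    rng=np.random.default_rng(0); out=[]
    S=[q0] if q0 is not None else [LO+(HI-LO)*rng.random(6) for _ in range(seeds)]
    for s in S:
        def f(q):
            x,F=fk(q,PAR); return np.r_[x-pos,.3*(R.inv()*F).as_rotvec()]
        r=least_squares(f,np.clip(s,LO+1e-6,HI-1e-6),bounds=(LO,HI),max_nfev=60)
        if np.linalg.norm(r.fun)<2e-3 and not any(np.linalg.norm(r.x-o)<.1 for o in out): out.append(r.x)
    return out
def ikg(g,az,b,flip=0,**k):
    R=rot(az,b); pos=np.array(g)+.019*R.as_matrix()[:,2]
    return ik(pos,R*Z(np.pi*flip),**k)
E
cat > s.py <<'E'
from ik import *
bd=np.array([.5726,.0108]);yw=-.1229
def bpt(x,y,z): return world((*bd,yw),(x,y,z))
N=(.4989,.2929,.034)
for b in(35,45,60):
  for fl in(0,1):
    print("G",b,fl,[np.round(q,2).tolist() for q in ikg(N,8.5,b,fl)])
    for psi in(-7,173,83,-97):
      for x in (-.06,.0):
        print("  P",psi,x,[np.round(q,2).tolist() for q in ikg(bpt(x,.053,.15),psi,b+90,fl,seeds=8)])
E
time python3 s.py
```

```text
G 35 0 [[0.57, 0.76, 2.24, 3.61, 0.84, -1.65]]
  P -7 -0.06 [[-0.04, 0.78, 1.19, 0.05, 1.78, 1.65]]
  P -7 0.0 [[-0.05, 0.89, 0.95, 0.05, 1.91, 1.65]]
  P 173 -0.06 []
  P 173 0.0 []
  P 83 -0.06 [[0.29, 0.61, 1.52, -0.57, 1.32, 0.65]]
  P 83 0.0 [[0.25, 0.7, 1.36, -0.58, 1.38, 0.57]]
  P -97 -0.06 [[-0.35, 0.49, 1.76, 0.66, 1.14, 2.56]]
  P -97 0.0 [[-0.32, 0.58, 1.59, 0.65, 1.2, 2.63]]
G 35 1 [[0.57, 0.76, 2.24, 3.61, 0.84, 1.49]]
  P -7 -0.06 [[-0.04, 0.78, 1.19, 0.05, 1.78, -1.49]]
  P -7 0.0 [[-0.05, 0.89, 0.95, 0.05, 1.91, -1.49]]
  P 173 -0.06 []
  P 173 0.0 []
  P 83 -0.06 [[0.29, 0.61, 1.52, -0.57, 1.32, -2.5]]
  P 83 0.0 [[0.25, 0.7, 1.36, -0.58, 1.38, -2.57]]
  P -97 -0.06 [[-0.35, 0.49, 1.76, 0.66, 1.14, -0.59]]
  P -97 0.0 [[-0.32, 0.58, 1.59, 0.65, 1.2, -0.51]]
G 45 0 [[0.54, 0.66, 2.17, 3.72, 0.51, -1.81]]
  P -7 -0.06 [[-0.04, 0.88, 1.07, 0.06, 1.98, 1.65]]
  P -7 0.0 [[-0.05, 1.01, 0.8, 0.06, 2.12, 1.65]]
  P 173 -0.06 []
  P 173 0.0 []
  P 83 -0.06 [[0.35, 0.69, 1.48, -0.69, 1.44, 0.73]]
  P 83 0.0 [[0.31, 0.77, 1.32, -0.7, 1.48, 0.65]]
  P -97 -0.06 [[-0.42, 0.55, 
[... 672 characters left out ...]
 0.69, 1.47]]
  P 83 -0.06 [[0.42, 0.81, 1.43, -0.84, 1.61, 0.83]]
  P 83 0.0 [[0.37, 0.88, 1.26, -0.87, 1.65, 0.73]]
  P -97 -0.06 [[-0.51, 0.66, 1.79, 0.95, 1.39, 2.21]]
  P -97 0.0 [[-0.47, 0.73, 1.62, 0.97, 1.43, 2.31]]
G 60 1 []
  P -7 -0.06 [[-0.05, 1.04, 0.9, 0.08, 2.25, -1.48]]
  P -7 0.0 [[-0.05, 1.18, 0.57, 0.09, 2.43, -1.47]]
  P 173 -0.06 [[0.1, 0.45, 2.43, 3.41, 0.79, -1.65]]
  P 173 0.0 [[0.06, 0.48, 2.29, 3.39, 0.69, -1.67]]
  P 83 -0.06 [[0.42, 0.81, 1.43, -0.84, 1.61, -2.31]]
  P 83 0.0 [[0.37, 0.88, 1.26, -0.87, 1.65, -2.41]]
  P -97 -0.06 [[-0.51, 0.66, 1.79, 0.95, 1.39, -0.93]]
  P -97 0.0 [[-0.47, 0.73, 1.62, 0.97, 1.43, -0.83]]
real	0m19.542s
user	0m20.067s
sys	0m0.149s
```

Model is exact to 0.1 mm. A low, shallow tool pose sits in the wrong wrist branch. A tool-down grasp on the neck is simpler: once lifted, the bottle tends to hang base-down, which is what I want.

```bash
cat > s.py <<'E'
from ik import *
bpt=lambda x,y,z: world((.5726,.0108,-.1229),(x,y,z))
N=(.4989,.2929,.034);A=(.4989,.2929,.16);B=(.42,.2,.3);H=bpt(-.03,.05,.17)
for n,g,az,b,fl in[("N90",N,8.5,90,0),("N80",N,8.5,80,0),("A90",A,8.5,90,0),("B90",B,8.5,90,0),("H par",H,83,90,0),("H par",H,-97,90,0),("H perp",H,-7,90,0)]:
    print(n,[np.round(q,2).tolist() for q in ikg(g,az,b,fl,seeds=8)])
plan(("A",A,8.5,90),("A85",A,8.5,80))
E
python3 s.py
```

```text
N90 [[0.4, 0.68, 1.61, -0.0, 0.86, 1.82]]
N80 [[0.42, 0.62, 1.75, -0.08, 0.6, 1.91]]
A90 [[0.4, 0.52, 1.49, -0.0, 1.13, 1.82]]
B90 [[0.28, 0.19, 1.58, -0.0, 1.37, 1.7]]
H par [[-0.02, 0.46, 1.56, -0.0, 1.12, 0.1]]
H par [[-0.02, 0.46, 1.56, -0.0, 1.12, -3.04]]
H perp [[-0.02, 0.46, 1.56, -0.0, 1.12, 1.67]]
A [-0.0308 -0.1132  0.1139] [ -7.42 -52.29   2.04] dist 0.164 ang 52.9
A85 [-0.0286 -0.113   0.1163] [ -7.48 -42.31   1.37] dist 0.165 ang 43.0
```

move_arm --deltas '[{"x": 0,"y": 0,"z": 0,"wx": -1.5,"wy": -10,"wz": 0.4,"hand": 0.8},{"x": 0,"y": -0.02,"z": 0.01,"wx": -3,"wy": -20,"wz": 0.8,"hand": 0.8},{"x": 0,"y": -0.05,"z": 0.04,"wx": -4.5,"wy": -30,"wz": 1.2,"hand": 0.8},{"x": -0.015,"y": -0.09,"z": 0.08,"wx": -6,"wy": -41,"wz": 1.6,"hand": 0.8},{"x": -0.03,"y": -0.113,"z": 0.114,"wx": -7.4,"wy": -52.3,"wz": 2,"hand": 0.8},{"x": -0.031,"y": -0.113,"z": 0.114,"wx": -7.4,"wy": -52.3,"wz": 2,"hand": 0.8},{"x": -0.031,"y": -0.113,"z": 0.114,"wx": -7.4,"wy": -52.3,"wz": 2,"hand": 0.8},{"x": -0.031,"y": -0.113,"z": 0.114,"wx": -7.4,"wy": -52.3,"wz": 2,"hand": 0.8}]'

```text
time: 3.15
tool_pos: [0.4915, 0.2888, 0.1448]
tool_rot: [-2.974, -0.362, 0.186]
contact_force: [0.3, 0.0, 0.2]
opening: 0.0733
```

```bash
cat > st.py <<'E'
from ik import *
def st():
    s=monitor.observe();print({k:np.round(s[k],3).tolist() for k in("time","qpos","tool_pos","tool_rot","contact_force","opening")})
E
python3 - <<'E'
from st import *
st(); plan(("N",(.4989,.2929,.036),8.5,90))
E
```

```text
{'time': 3.15, 'qpos': [0.333, 0.33, 1.879, 0.215, 0.562, 1.526], 'tool_pos': [0.492, 0.289, 0.145], 'tool_rot': [-2.974, -0.362, 0.186], 'contact_force': [0.309, 0.043, 0.222], 'opening': 0.073}
N [-0.0377  0.0177  0.1211] [ -9.86 -20.5    3.86] dist 0.128 ang 23.1
```

```bash
python3 - <<'E'
from st import *
plan(("A",(.4989,.2929,.16),8.5,90),("N",(.4989,.2929,.036),8.5,90))
E
```

```text
A [ 0.0061 -0.0015  0.0067] [ -9.86 -20.5    3.86] dist 0.009 ang 23.1
N [-0.0377  0.0177  0.1211] [ -9.86 -20.5    3.86] dist 0.128 ang 23.1
```

move_arm --deltas '[{"x": 0.006,"y": -0.0015,"z": 0.0065,"wx": -9.9,"wy": -20.5,"wz": 3.9,"hand": 0.8},{"x": 0.006,"y": -0.0015,"z": 0.0065,"wx": -9.9,"wy": -20.5,"wz": 3.9,"hand": 0.8},{"x": 0.006,"y": -0.0015,"z": 0.0065,"wx": -9.9,"wy": -20.5,"wz": 3.9,"hand": 0.8},{"x": -0.008,"y": 0.005,"z": 0.045,"wx": -9.9,"wy": -20.5,"wz": 3.9,"hand": 0.8},{"x": -0.023,"y": 0.011,"z": 0.083,"wx": -9.9,"wy": -20.5,"wz": 3.9,"hand": 0.8},{"x": -0.0377,"y": 0.0177,"z": 0.121,"wx": -9.9,"wy": -20.5,"wz": 3.9,"hand": 0.8},{"x": -0.0377,"y": 0.0177,"z": 0.121,"wx": -9.9,"wy": -20.5,"wz": 3.9,"hand": 0.8}]'

```text
time: 4.03
tool_pos: [0.4973, 0.293, 0.0152]
tool_rot: [-3.141, 0.002, 0.149]
contact_force: [0.7, 0.1, 0.2]
opening: 0.0732
```

```bash
python3 - <<'E'
from st import *
st(); plan(("N",(.4989,.2929,.034),8.5,90))
E
```

```text
{'time': 4.025, 'qpos': [0.399, 0.677, 1.61, 0.002, 0.857, 1.819], 'tool_pos': [0.497, 0.293, 0.015], 'tool_rot': [-3.141, 0.002, 0.149], 'contact_force': [0.685, 0.091, 0.209], 'opening': 0.073}
N [0.0015 0.0004 0.0002] [-0.04  0.13  0.06] dist 0.002 ang 0.1
```

move_arm --deltas '[{"x": 0,"hand": 0},{"x": 0,"hand": 0},{"x": 0,"hand": 0},{"x": 0,"hand": 0}]' --grip_force 25

```text
schema error: expected keys x, y, z, wx, wy, wz, hand
```

move_arm --deltas '[{"z": -0.01,"hand": 0},{"z": -0.025,"hand": 0},{"z": -0.04,"x": -0.01,"hand": 0},{"z": -0.06,"x": -0.03,"hand": 0},{"z": -0.075,"x": -0.05,"hand": 0},{"z": -0.09,"x": -0.07,"hand": 0},{"z": -0.1,"x": -0.08,"hand": 0},{"z": -0.1,"x": -0.08,"hand": 0}]'

```text
schema error: expected keys x, y, z, wx, wy, wz, hand
```

```bash
python3 - <<'E'
from st import *
st()
im=viewer.read_camera("scene")[130:280,300:460,::-1]
cv2.imwrite("pics/l1.png",cv2.resize(im,None,fx=4,fy=4,interpolation=2))
E
```

```text
{'time': 4.025, 'qpos': [0.399, 0.677, 1.61, 0.002, 0.857, 1.819], 'tool_pos': [0.497, 0.293, 0.015], 'tool_rot': [-3.141, 0.002, 0.149], 'contact_force': [0.685, 0.091, 0.209], 'opening': 0.073}
```

View pics/l1.png

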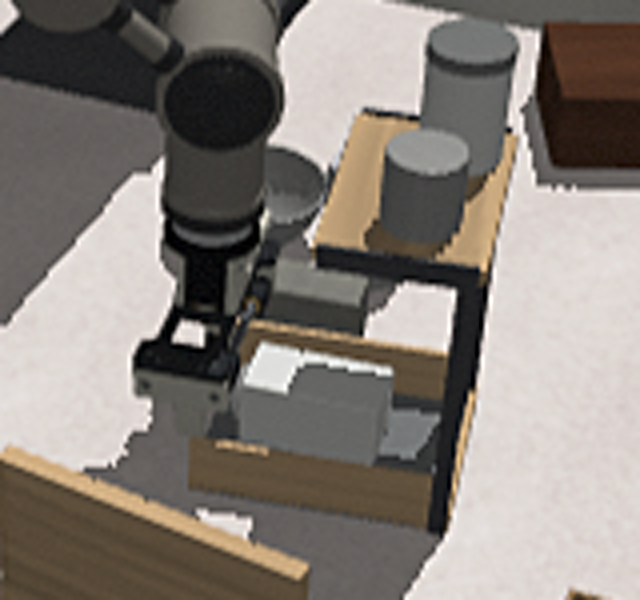

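The gripper straddles the neck just outside the bay, with the bottle undisturbed. The move was refused because every row needs all keys.

move_arm --deltas '[{"x": 0,"y": 0,"z": 0,"wx": 0,"wy": 0,"wz": 0,"hand": 0},{"x": 0,"y": 0,"z": 0,"wx": 0,"wy": 0,"wz": 0,"hand": 0},{"x": 0,"y": 0,"z": 0,"wx": 0,"wy": 0,"wz": 0,"hand": 0},{"x": 0,"y": 0,"z": 0,"wx": 0,"wy": 0,"wz": 0,"hand": 0}]' --grip_force 25

```text
time: 4.58
tool_pos: [0.4989, 0.2964, 0.0189]
tool_rot: [-3.136, -0.005, 0.152]
contact_force: [0.0, -0.0, -0.0]
opening: 0.0381
```

move_arm --deltas '[{"x": 0,"y": 0,"z": -0.01,"wx": 0,"wy": 0,"wz": 0,"hand": 0},{"x": 0,"y": 0,"z": -0.025,"wx": 0,"wy": 0,"wz": 0,"hand": 0},{"x": -0.01,"y": 0,"z": -0.04,"wx": 0,"wy": 0,"wz": 0,"hand": 0},{"x": -0.03,"y": 0,"z": -0.06,"wx": 0,"wy": 0,"wz": 0,"hand": 0},{"x": -0.05,"y": 0,"z": -0.08,"wx": 0,"wy": 0,"wz": 0,"hand": 0},{"x": -0.07,"y": 0,"z": -0.11,"wx": 0,"wy": 0,"wz": 0,"hand": 0},{"x": -0.09,"y": 0,"z": -0.15,"wx": 0,"wy": 0,"wz": 0,"hand": 0},{"x": -0.1,"y": 0,"z": -0.18,"wx": 0,"wy": 0,"wz": 0,"hand": 0}]'

```text
time: 5.58
tool_pos: [0.397, 0.2797, 0.1998]
tool_rot: [-3.136, -0.004, 0.152]
contact_force: [1.5, 0.4, -3.9]
opening: 0.0271
```

```bash
python3 - <<'E'
from st import *
st()
a=viewer.read_camera("scene")[60:280,250:450,::-1]; b=viewer.read_camera("side")[60:280,200:400,::-1]
cv2.imwrite("pics/l2.png",cv2.resize(np.hstack([a,b]),None,fx=2,fy=2,interpolation=2))
E
```

```text
{'time': 5.575, 'qpos': [0.453, 0.292, 1.676, 0.004, 1.168, 1.87], 'tool_pos': [0.397, 0.28, 0.2], 'tool_rot': [-3.136, -0.004, 0.152], 'contact_force': [1.49, 0.428, -3.868], 'opening': 0.027}
```

View pics/l2.png

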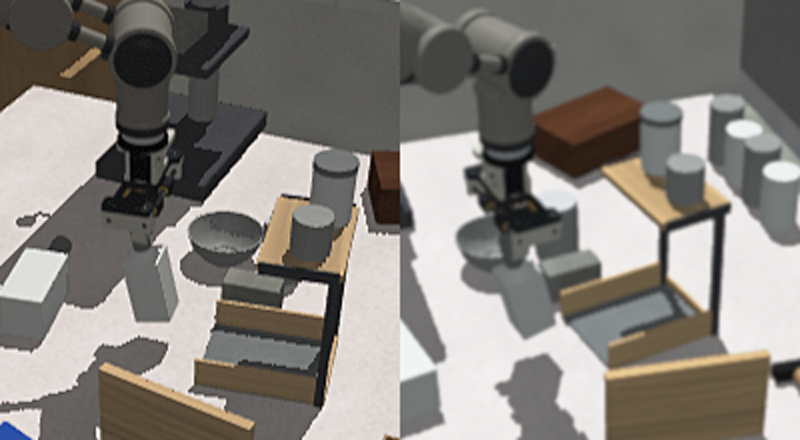

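The bottle swung down and hangs roughly 25° from upright in the tool-down grip, as hoped. I'll go above the spot beside the board's +y face with the jaws parallel to the board, easing the grip so it hangs straighter.

```bash
python3 - <<'E'
from st import *
plan(("H",world((.5726,.0108,-.1229),(-.03,.055,.25)),83,90))
E
```

```text
H [ 0.1168  0.2318 -0.03  ] [ 3.000e-02 -7.900e-01 -7.425e+01] dist 0.261 ang 74.3
```

move_arm --deltas '[{"x": 0.01,"y": 0.03,"z": -0.01,"wx": 0,"wy": 0,"wz": -8,"hand": 0},{"x": 0.025,"y": 0.06,"z": -0.02,"wx": 0,"wy": 0,"wz": -18,"hand": 0},{"x": 0.045,"y": 0.1,"z": -0.03,"wx": 0,"wy": 0,"wz": -28,"hand": 0},{"x": 0.065,"y": 0.14,"z": -0.03,"wx": 0,"wy": 0,"wz": -38,"hand": 0},{"x": 0.085,"y": 0.17,"z": -0.03,"wx": 0,"wy": 0,"wz": -48,"hand": 0},{"x": 0.1,"y": 0.2,"z": -0.03,"wx": 0,"wy": -0.5,"wz": -58,"hand": 0},{"x": 0.112,"y": 0.222,"z": -0.03,"wx": 0,"wy": -0.8,"wz": -67,"hand": 0},{"x": 0.117,"y": 0.232,"z": -0.03,"wx": 0,"wy": -0.8,"wz": -74,"hand": 0}]' --grip_force 12

```text
time: 6.68
tool_pos: [0.5502, 0.0668, 0.2253]
tool_rot: [-3.134, 0.005, 1.446]
contact_force: [0.9, 0.4, -2.9]
opening: 0.0276
```

move_arm --deltas '[{"x": 0,"y": 0,"z": 0,"wx": 0,"wy": 0,"wz": 0,"hand": 0},{"x": 0,"y": 0,"z": 0,"wx": 0,"wy": 0,"wz": 0,"hand": 0},{"x": 0,"y": 0,"z": 0,"wx": 0,"wy": 0,"wz": 0,"hand": 0},{"x": 0,"y": 0,"z": 0,"wx": 0,"wy": 0,"wz": 0,"hand": 0}]'

```text
time: 7.18
tool_pos: [0.5497, 0.0687, 0.2272]
tool_rot: [-3.137, 0.004, 1.444]
contact_force: [-0.4, 0.5, -2.8]
opening: 0.0277
```

```bash
python3 - <<'E'
from st import *
st(); plan(("place",world((.5726,.0108,-.1229),(-.03,.05,.155)),83,90))
a=viewer.read_camera("scene")[150:330,250:450,::-1]; b=viewer.read_camera("side")[130:310,220:420,::-1]
cv2.imwrite("pics/l3.png",cv2.resize(np.hstack([a,b]),None,fx=2,fy=2,interpolation=2))
E
```

```text
{'time': 7.175, 'qpos': [-0.012, 0.398, 1.437, -0.004, 1.311, 0.116], 'tool_pos': [0.55, 0.069, 0.227], 'tool_rot': [-3.137, 0.004, 1.444], 'contact_force': [-0.444, 0.549, -2.834], 'opening': 0.028}
place [-0.0043  0.0003  0.0912] [-0.28  0.23 -0.29] dist 0.091 ang 0.5
```

View pics/l3.png

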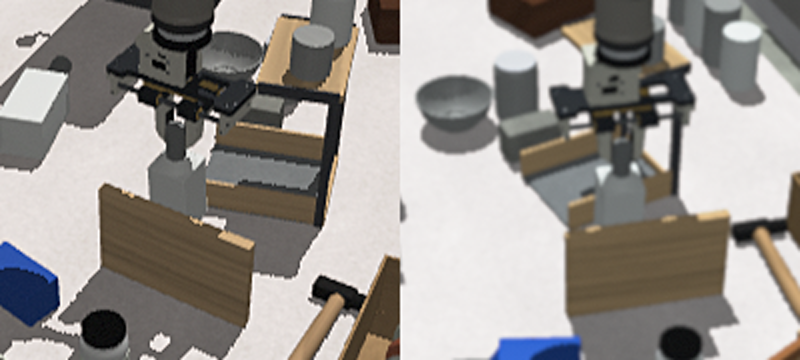

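Bottle is near hanging, beside the board's far (+y) face. I'll lower it to just above the bench, then soften the grip.

move_arm --deltas '[{"x": -0.001,"y": 0,"z": 0.03,"wx": 0,"wy": 0,"wz": 0,"hand": 0},{"x": -0.002,"y": 0,"z": 0.055,"wx": 0,"wy": 0,"wz": 0,"hand": 0},{"x": -0.004,"y": 0,"z": 0.072,"wx": 0,"wy": 0,"wz": 0,"hand": 0},{"x": -0.004,"y": 0,"z": 0.082,"wx": 0,"wy": 0,"wz": 0,"hand": 0},{"x": -0.004,"y": 0,"z": 0.088,"wx": 0,"wy": 0,"wz": 0,"hand": 0},{"x": -0.004,"y": 0,"z": 0.088,"wx": 0,"wy": 0,"wz": 0,"hand": 0}]'

```text
time: 8.02
tool_pos: [0.5499, 0.0646, 0.1413]
tool_rot: [-3.14, 0.003, 1.444]
contact_force: [-1.6, 1.8, 6.0]
opening: 0.0273
```

move_arm --deltas '[{"x": 0,"y": 0,"z": 0,"wx": 0,"wy": 0,"wz": 0,"hand": 0},{"x": 0,"y": 0,"z": 0,"wx": 0,"wy": 0,"wz": 0,"hand": 0},{"x": 0,"y": 0,"z": 0,"wx": 0,"wy": 0,"wz": 0,"hand": 0},{"x": 0,"y": 0,"z": 0,"wx": 0,"wy": 0,"wz": 0,"hand": 0}]' --grip_force 6

```text
time: 8.52
tool_pos: [0.5499, 0.0645, 0.1413]
tool_rot: [-3.14, 0.003, 1.444]
contact_force: [-1.3, 1.4, 6.0]
opening: 0.0276
```

```bash
python3 - <<'E'
from st import *
st()
a=viewer.read_camera("scene")[170:330,250:410,::-1]; b=viewer.read_camera("wrist")[::2,::2,::-1]
a=cv2.resize(a,None,fx=3,fy=3,interpolation=2)
cv2.imwrite("pics/l4.png",np.hstack([a,np.vstack([b,0*b])]))
E
```

```text
{'time': 8.525, 'qpos': [-0.02, 0.476, 1.566, -0.003, 1.102, 0.109], 'tool_pos': [0.55, 0.065, 0.141], 'tool_rot': [-3.14, 0.003, 1.444], 'contact_force': [-1.342, 1.361, 5.976], 'opening': 0.028}
```

View pics/l4.png

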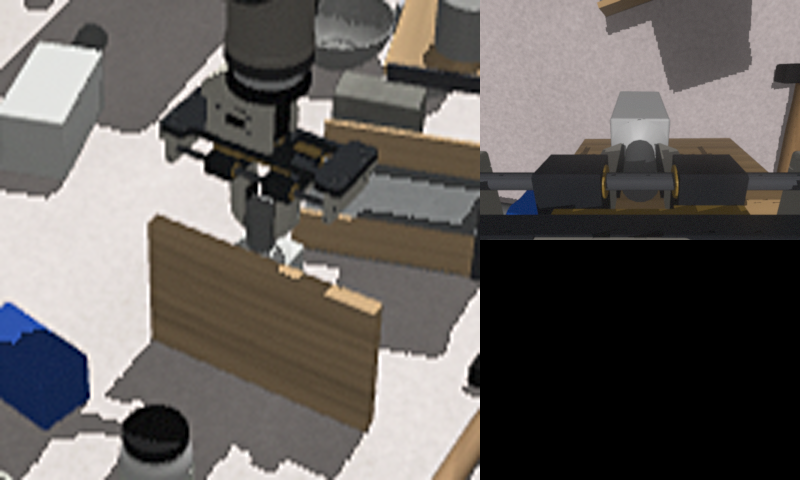

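```bash
python3 - <<'E'
from st import *
cp=viewer.camera_params("wrist"); s=monitor.observe()
g=s["tool_pos"]+[0,0,.019]; fw=np.array([np.cos(1.444),np.sin(1.444),0]); sd=np.array([fw[1],-fw[0],0])
for th in(0,10,20,25,30):
    t=np.radians(th); ax=np.array([0,0,-1])*np.cos(t)+fw*np.sin(t); n=fw*np.cos(t)+np.array([0,0,1])*np.sin(t)
    for h in (.148,.158):
        base=g+ax*h
        print(th,h,"zlow",np.round(min((base-.03*n)[2],(base+.03*n)[2]),3),[np.round(proj(0,X,cp)).tolist() for X in(base+.03*n-.03*sd,base+.03*n+.03*sd,base-ax*.112+.03*n-.03*sd,base-ax*.112+.03*n+.03*sd)])
E
```

```text
0 0.148 zlow 0.012 [[280.0, 191.0], [361.0, 191.0], [256.0, 234.0], [385.0, 234.0]]
0 0.158 zlow 0.002 [[281.0, 189.0], [360.0, 189.0], [259.0, 228.0], [382.0, 228.0]]
10 0.148 zlow 0.009 [[278.0, 157.0], [363.0, 157.0], [254.0, 225.0], [388.0, 225.0]]
10 0.158 zlow -0.001 [[279.0, 153.0], [362.0, 153.0], [257.0, 216.0], [385.0, 216.0]]
20 0.148 zlow 0.011 [[275.0, 122.0], [366.0, 122.0], [251.0, 219.0], [391.0, 219.0]]
20 0.158 zlow 0.002 [[276.0, 117.0], [365.0, 117.0], [254.0, 206.0], [388.0, 206.0]]
25 0.148 zlow 0.013 [[273.0, 104.0], [368.0, 104.0], [249.0, 217.0], [393.0, 217.0]]
25 0.158 zlow 0.004 [[274.0, 98.0], [367.0, 98.0], [252.0, 202.0], [390.0, 202.0]]
30 0.148 zlow 0.017 [[271.0, 86.0], [371.0, 86.0], [247.0, 215.0], [395.0, 215.0]]
30 0.158 zlow 0.008 [[272.0, 78.0], [369.0, 78.0], [250.0, 199.0], [392.0, 199.0]]
```

The wrist view puts the base's far edge at row ~184, against 189 predicted for upright, so tilt is about 1–2°. It is resting on the bench with a gap of about 11 mm to the board. Releasing.

move_arm --deltas '[{"x": 0,"y": 0,"z": -0.001,"wx": 0,"wy": 0,"wz": 0,"hand": 0.5},{"x": 0,"y": 0,"z": -0.001,"wx": 0,"wy": 0,"wz": 0,"hand": 0.7},{"x": 0,"y": 0,"z": -0.001,"wx": 0,"wy": 0,"wz": 0,"hand": 0.7},{"x": 0,"y": 0,"z": -0.001,"wx": 0,"wy": 0,"wz": 0,"hand": 0.7},{"x": 0,"y": 0,"z": -0.03,"wx": 0,"wy": 0,"wz": 0,"hand": 0.7},{"x": 0,"y": 0,"z": -0.08,"wx": 0,"wy": 0,"wz": 0,"hand": 0.7},{"x": 0,"y": 0,"z": -0.13,"wx": 0,"wy": 0,"wz": 0,"hand": 0.7},{"x": 0,"y": 0,"z": -0.15,"wx": 0,"wy": 0,"wz": 0,"hand": 0.7}]'

```text
time: 9.62
tool_pos: [0.5506, 0.0645, 0.2925]
tool_rot: [3.141, 0.003, 1.443]
contact_force: [1.9, 0.2, -0.1]
opening: 0.064
```

```bash
cat > s2.py <<'E'
from st import *
st()
T=np.array([.6156,-.2727,.1045]); az=22; rk=(.6082,.3025,.1847)
cr=np.array
for n,g,a in[("bar",T,22),("bar up",T+[0,0,.1],22),("bar far",T,202)]+[("rack %.2f %.2f"%(x,z),world(rk,(x,0,z)),10.6) for x in(-.25,-.12,0) for z in(.11,.19)]:
  for lean in(40,35):
    print(n,lean,[np.round(q,2).tolist() for q in ikg(g,a,90-lean,0,seeds=8)])
a=viewer.read_camera("scene")[200:420,230:430,::-1]; b=viewer.read_camera("side")[230:450,290:490,::-1]
cv2.imwrite("pics/m1.png",cv2.resize(np.hstack([a,b]),None,fx=2,fy=2,interpolation=2))
E
python3 s2.py
```

```text
{'time': 9.625, 'qpos': [-0.02, 0.357, 1.32, -0.004, 1.464, 0.108], 'tool_pos': [0.551, 0.065, 0.293], 'tool_rot': [3.141, 0.003, 1.443], 'contact_force': [1.861, 0.215, -0.067], 'opening': 0.064}
bar 40 [[-0.8, 0.65, 1.67, 0.98, 0.8, -0.32]]
bar 35 [[-0.77, 0.64, 1.63, 0.83, 0.79, -0.16]]
bar up 40 [[-0.8, 0.51, 1.59, 0.83, 0.94, -0.09]]
bar up 35 [[-0.77, 0.51, 1.54, 0.7, 0.95, 0.04]]
bar far 40 [[-0.34, 1.1, 0.66, -0.47, 1.9, -2.33]]
bar far 35 [[-0.36, 1.05, 0.74, -0.41, 1.81, -2.32]]
rack -0.25 0.11 40 [[0.63, 0.31, 2.4, 4.06, 0.36, -2.11]]
rack -0.25 0.11 35 []
rack -0.25 0.19 40 []
rack -0.25 0.19 35 [[0.6, 0.08, 2.24, -0.76, 0.34, 2.64]]
rack -0.12 0.11 40 []
rack -0.12 0.11 35 []
rack -0.12 0.19 40 []
rack -0.12 0.19 35 [[0.47, 0.27, 1.98, -0.51, 0.34, 2.29]]
rack 0.00 0.11 40 []
rack 0.00 0.11 35 []
rack 0.00 0.19 40 []
rack 0.00 0.19 35 [[0.4, 0.44, 1.7, -0.31, 0.42, 2.04]]
```

```bash
cat > s3.py <<'E'
from ik import *
rk=(.6082,.3025,.1847)
for lean in(15,20,25,30,50,60):
  for az in (10.6,20):
    for x,z in((-.25,.15),(-.25,.11),(-.12,.11),(-.018,.108),(-.04,.108)):
      print(lean,az,x,z,[np.round(q,2).tolist() for q in ikg(world(rk,(x,0,z)),az,90-lean,0,seeds=7)])
E
python3 s3.py
```

```text
15 10.6 -0.25 0.15 [[0.5, 0.21, 2.06, -0.14, 0.63, 1.98]]
15 10.6 -0.25 0.11 [[0.5, 0.29, 2.11, -0.16, 0.51, 2.02]]
15 10.6 -0.12 0.11 [[0.42, 0.46, 1.8, -0.1, 0.63, 1.88]]
15 10.6 -0.018 0.108 [[0.38, 0.6, 1.53, -0.07, 0.75, 1.81]]
15 10.6 -0.04 0.108 [[0.38, 0.57, 1.59, -0.08, 0.72, 1.82]]
15 20 -0.25 0.15 [[0.46, 0.2, 2.07, -0.05, 0.61, 1.72]]
15 20 -0.25 0.11 [[0.46, 0.28, 2.12, -0.06, 0.49, 1.74]]
15 20 -0.12 0.11 [[0.39, 0.45, 1.81, -0.02, 0.61, 1.62]]
15 20 -0.018 0.108 [[0.35, 0.6, 1.54, -0.0, 0.74, 1.58]]
15 20 -0.04 0.108 [[0.36, 0.57, 1.6, -0.0, 0.71, 1.59]]
20 10.6 -0.25 0.15 [[0.52, 0.19, 2.12, -0.23, 0.52, 2.09]]
20 10.6 -0.25 0.11 [[0.52, 0.27, 2.17, -0.3, 0.39, 2.17]]
20 10.6 -0.12 0.11 [[0.43, 0.44, 1.87, -0.17, 0.5, 1.95]]
20 10.6 -0.018 0.108 [[0.38, 0.58, 1.61, -0.12, 0.61, 1.85]]
20 10.6 -0.04 0.108 [[0.39, 0.55, 1.67, -0.13, 0.59, 1.87]]
20 20 -0.25 0.15 [[0.47, 0.18, 2.13, -0.09, 0.49, 1.76]]
20 20 -0.25 0.11 [[0.47, 0.26, 2.18, -0.12, 0.35, 1.8]]
20 20 -0.12 0.11 [[0.39, 0.43, 1.89, -0.03, 0.48, 1.64]]
20 20 -0.018 0.108 [[0.35, 0.57, 1.62, -0.0, 0.6, 1.58]]
2
[... 1389 characters left out ...]
]]
50 20 -0.018 0.108 [[0.36, 0.57, 2.03, 3.16, 0.33, -1.58]]
50 20 -0.04 0.108 [[0.36, 0.55, 2.08, 3.18, 0.36, -1.59]]
60 10.6 -0.25 0.15 [[0.76, 0.43, 2.56, 3.78, 0.92, -1.67]]
60 10.6 -0.25 0.11 [[0.76, 0.62, 2.58, 3.7, 1.1, -1.54]]
60 10.6 -0.12 0.11 [[0.55, 0.6, 2.32, 3.56, 0.84, -1.67]]
60 10.6 -0.018 0.108 [[0.46, 0.65, 2.08, 3.53, 0.66, -1.74]]
60 10.6 -0.04 0.108 [[0.47, 0.64, 2.14, 3.53, 0.7, -1.73]]
60 20 -0.25 0.15 [[0.57, 0.43, 2.64, 3.38, 0.98, -1.59]]
60 20 -0.25 0.11 [[0.57, 0.65, 2.67, 3.35, 1.22, -1.53]]
60 20 -0.12 0.11 [[0.41, 0.6, 2.37, 3.21, 0.87, -1.59]]
60 20 -0.018 0.108 [[0.36, 0.64, 2.12, 3.15, 0.67, -1.57]]
60 20 -0.04 0.108 [[0.37, 0.63, 2.18, 3.16, 0.71, -1.58]]
```

View pics/m1.png

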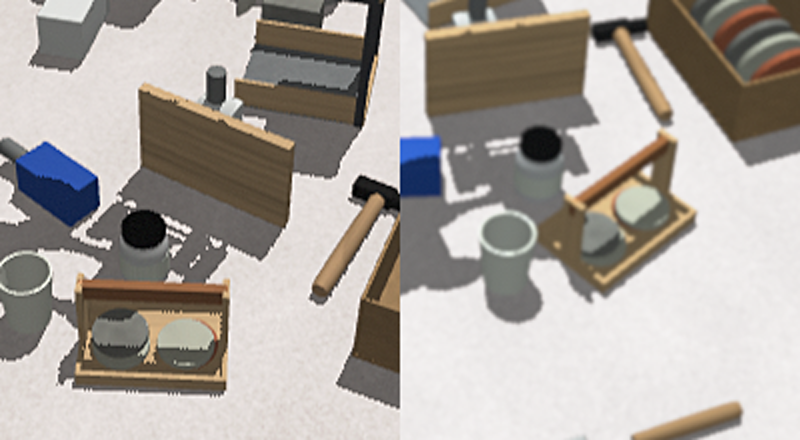

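The bottle stands upright behind the board (neck vertical at scene (338,242)), and nothing else has moved. For the rack, a 20° lean with the bar held 20 mm toward its trailing end stays reachable and clears the shelf by about 25 mm. Next, above the tote.

```bash
python3 - <<'E'
from st import *
T=(.6156,-.2727,np.radians(22)); G=lambda z:world(T,(-.02,0,z))
for z in(.104,.22,.33): print(z,[np.round(q,2).tolist() for q in ikg(G(z),22,70,0,seeds=8)])
plan(("up",(.56,-.08,.33),50,82),("pre",G(.22),22,70))
E
```

```text
0.104 [[-0.69, 0.63, 1.52, 0.41, 0.86, 0.25]]
0.22 [[-0.69, 0.51, 1.39, 0.34, 1.1, 0.36]]
0.33 [[-0.69, 0.44, 1.2, 0.31, 1.35, 0.45]]
up [-0.14   0.029 -0.019] [-2.21  7.97 32.66] dist 0.144 ang 33.7
pre [-0.3325  0.0954  0.0907] [-10.47  18.26  60.09] dist 0.358 ang 63.7
```

move_arm --deltas '[{"x": -0.05,"y": 0.01,"z": -0.015,"wx": -1,"wy": 3,"wz": 10,"hand": 0.8},{"x": -0.1,"y": 0.02,"z": -0.02,"wx": -2,"wy": 6,"wz": 20,"hand": 0.8},{"x": -0.15,"y": 0.03,"z": -0.015,"wx": -4,"wy": 9,"wz": 30,"hand": 0.8},{"x": -0.2,"y": 0.05,"z": 0.01,"wx": -6,"wy": 12,"wz": 40,"hand": 0.8},{"x": -0.25,"y": 0.065,"z": 0.04,"wx": -8,"wy": 15,"wz": 50,"hand": 0.8},{"x": -0.3,"y": 0.08,"z": 0.065,"wx": -10,"wy": 18,"wz": 58,"hand": 0.8},{"x": -0.3325,"y": 0.0955,"z": 0.09,"wx": -10.5,"wy": 18.3,"wz": 60.1,"hand": 0.8},{"x": -0.3325,"y": 0.0955,"z": 0.09,"wx": -10.5,"wy": 18.3,"wz": 60.1,"hand": 0.8}]'

```text
time: 10.72
tool_pos: [0.5999, -0.2792, 0.1951]
tool_rot: [-3.133, -0.341, 0.377]
contact_force: [-0.2, 0.6, 0.4]
opening: 0.0736
```

```bash
python3 - <<'E'
from st import *
T=(.6156,-.2727,np.radians(22)); G=lambda z:world(T,(-.02,0,z))
st(); plan(("pre",G(.22),22,70),("grasp",G(.104),22,70))
cp=viewer.camera_params("wrist"); im=viewer.read_camera("wrist")[:,:,::-1].copy()
for L in [(-.092,0,.116),(.092,0,.116),(-.092,-.062,.02),(.092,.062,.02),(.092,-.062,.02),(-.092,.062,.02)]:
    u=proj(0,world(T,L),cp); print(L,np.round(u)); cv2.circle(im,tuple(int(v) for v in u),3,(0,0,255),-1)
cv2.imwrite("pics/w2.png",im)
E
```

```text
{'time': 10.725, 'qpos': [-0.697, 0.512, 1.395, 0.341, 1.099, 0.359], 'tool_pos': [0.6, -0.279, 0.195], 'tool_rot': [-3.133, -0.341, 0.377], 'contact_force': [-0.188, 0.619, 0.39], 'opening': 0.074}
pre [ 0.0056 -0.0002 -0.0055] [-0.37  0.46 -0.37] dist 0.008 ang 0.7
grasp [-0.0332  0.0007  0.1039] [-0.37  0.46 -0.37] dist 0.109 ang 0.7
(-0.092, 0, 0.116) [322. 409.]
(0.092, 0, 0.116) [321. 125.]
(-0.092, -0.062, 0.02) [392. 366.]
(0.092, 0.062, 0.02) [253. 161.]
(0.092, -0.062, 0.02) [390. 160.]
(-0.092, 0.062, 0.02) [252. 366.]
```

View pics/w2.png

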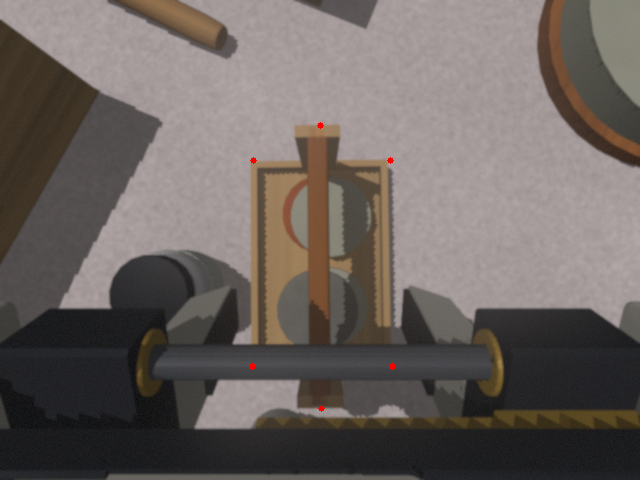

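The tote fit matches the wrist view to about 2 px (bar ends at (320,125) and (321,408), jaws centred on it), and the jar is clear of the left finger. Descending and gripping.

move_arm --deltas '[{"x": -0.005,"y": 0,"z": 0.03,"wx": -0.4,"wy": 0.5,"wz": -0.4,"hand": 0.6},{"x": -0.015,"y": 0.0005,"z": 0.06,"wx": -0.4,"wy": 0.5,"wz": -0.4,"hand": 0.6},{"x": -0.026,"y": 0.0005,"z": 0.085,"wx": -0.4,"wy": 0.5,"wz": -0.4,"hand": 0.6},{"x": -0.0332,"y": 0.0007,"z": 0.104,"wx": -0.4,"wy": 0.5,"wz": -0.4,"hand": 0.6},{"x": -0.0332,"y": 0.0007,"z": 0.104,"wx": -0.4,"wy": 0.5,"wz": -0.4,"hand": 0.6},{"x": -0.0332,"y": 0.0007,"z": 0.104,"wx": -0.4,"wy": 0.5,"wz": -0.4,"hand": 0.4},{"x": -0.0332,"y": 0.0007,"z": 0.104,"wx": -0.4,"wy": 0.5,"wz": -0.4,"hand": 0.3},{"x": -0.0332,"y": 0.0007,"z": 0.104,"wx": -0.4,"wy": 0.5,"wz": -0.4,"hand": 0.25}]' --grip_force 20

```text
time: 11.78
tool_pos: [0.6059, -0.2768, 0.0919]
tool_rot: [3.133, -0.354, 0.391]
contact_force: [0.1, -0.1, -0.5]
opening: 0.0296
```

move_arm --deltas '[{"x": 0,"y": 0,"z": 0,"wx": 0,"wy": 0,"wz": 0,"hand": 0},{"x": 0,"y": 0,"z": 0,"wx": 0,"wy": 0,"wz": 0,"hand": 0},{"x": 0,"y": 0,"z": 0,"wx": 0,"wy": 0,"wz": 0,"hand": 0},{"x": 0,"y": 0,"z": 0,"wx": 0,"wy": 0,"wz": 0,"hand": 0}]' --grip_force 20

```text
time: 12.28
tool_pos: [0.6054, -0.2765, 0.0911]
tool_rot: [3.135, -0.354, 0.391]
contact_force: [-3.7, 0.8, 4.4]
opening: 0.0139
```

move_arm --deltas '[{"x": 0,"y": 0,"z": 0,"wx": 0,"wy": 0,"wz": 0,"hand": 0},{"x": 0,"y": 0,"z": 0,"wx": 0,"wy": 0,"wz": 0,"hand": 0},{"x": 0,"y": 0,"z": 0,"wx": 0,"wy": 0,"wz": 0,"hand": 0}]' --grip_force 60

```text
time: 12.65
tool_pos: [0.6055, -0.2765, 0.0911]
tool_rot: [3.135, -0.354, 0.391]
contact_force: [-3.7, 1.6, 5.5]
opening: 0.0136
```

```bash
python3 - <<'E'
from st import *
T=(.6156,-.2727,np.radians(22)); G=lambda z:world(T,(-.02,0,z))
st(); plan(("grasp",G(.104),22,70),("lift3",G(.134),22,70),("lift",G(.334),22,70))
E
```

```text
{'time': 12.65, 'qpos': [-0.691, 0.622, 1.521, 0.409, 0.863, 0.244], 'tool_pos': [0.605, -0.277, 0.091], 'tool_rot': [3.135, -0.354, 0.391], 'contact_force': [-3.718, 1.615, 5.549], 'opening': 0.014}
grasp [-0.0042  0.0002  0.0037] [ 0.28 -0.27  0.35] dist 0.006 ang 0.5
lift3 [ 0.0062  0.0004 -0.0244] [ 0.28 -0.27  0.35] dist 0.025 ang 0.5
lift [ 0.0755  0.0017 -0.212 ] [ 0.28 -0.27  0.35] dist 0.225 ang 0.5
```

move_arm --deltas '[{"x": 0.0015,"y": 0,"z": -0.004,"wx": 0,"wy": 0,"wz": 0,"hand": 0},{"x": 0.004,"y": 0,"z": -0.011,"wx": 0,"wy": 0,"wz": 0,"hand": 0},{"x": 0.009,"y": 0,"z": -0.024,"wx": 0,"wy": 0,"wz": 0,"hand": 0},{"x": 0.015,"y": 0,"z": -0.04,"wx": 0,"wy": 0,"wz": 0,"hand": 0},{"x": 0.02,"y": 0,"z": -0.055,"wx": 0,"wy": 0,"wz": 0,"hand": 0},{"x": 0.0245,"y": 0,"z": -0.066,"wx": 0,"wy": 0,"wz": 0,"hand": 0},{"x": 0.026,"y": 0,"z": -0.07,"wx": 0,"wy": 0,"wz": 0,"hand": 0}]' --grip_force 60

```text
time: 13.52
tool_pos: [0.6058, -0.2764, 0.167]
tool_rot: [3.133, -0.355, 0.391]
contact_force: [0.5, -0.2, -6.7]
opening: 0.0135
```

```bash
python3 - <<'E'
from st import *
st(); T=(.6156,-.2727,np.radians(22)); s=monitor.observe()
a=viewer.read_camera("side")[::,::,::-1]; 
dz=s["tool_pos"][2]-.0911
# predicted bar & tray corners if level
for L in[(-.092,0,.116),(.092,0,.116),(-.092,-.062,0),(.092,-.062,0)]:
    print(np.round(proj("side",world(T,L)+np.r_[0,0,dz]),1),np.round(proj("scene",world(T,L)+np.r_[0,0,dz]),1))
im=np.hstack([cv2.resize(a[230:390,330:480],None,fx=2.6,fy=2.6,interpolation=2),cv2.resize(viewer.read_camera("scene")[270:430,240:390,::-1],None,fx=2.6,fy=2.6,interpolation=2)])
cv2.imwrite("pics/t1.png",im)
E
```

```text
{'time': 13.525, 'qpos': [-0.69, 0.536, 1.442, 0.364, 1.014, 0.321], 'tool_pos': [0.606, -0.276, 0.167], 'tool_rot': [3.133, -0.355, 0.391], 'contact_force': [0.504, -0.194, -6.665], 'opening': 0.013}
[377.5 309.2] [265.8 318.7]
[427.8 275.1] [345.4 322. ]
[392.7 356.8] [265.4 371.9]
[440.9 320.4] [343.5 375.6]
```

View pics/t1.png

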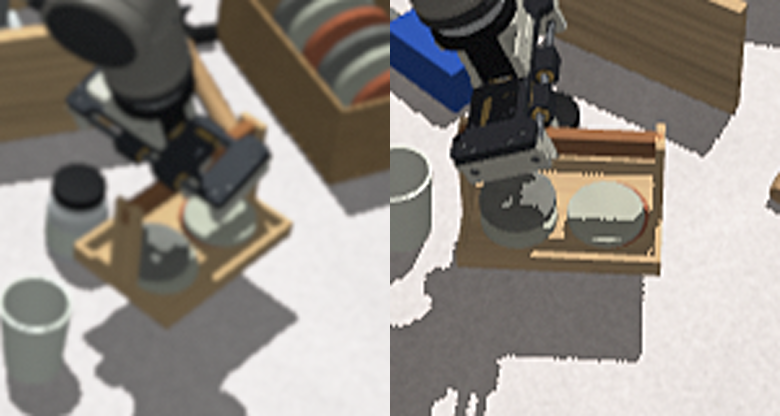

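The tote hangs level: its bottom near corners sit at scene (265,371.5) and (344,375.4), against (265.4,371.9) and (343.5,375.6) predicted. The discs are in place and the load reads 6.7 N. Now I'll compute the carry.

```bash
cat > carry.py <<'E'
from st import *
rk=(.6082,.3025,.1847)
R_=lambda x,z:world(rk,(x-.017,0,z+.109))  # tote centre x in rack, underside z
if __name__=="__main__":
    A=np.array([.5997,-.2789,.33]);B=R_(-.15,.22)
    q=None
    for f in np.linspace(0,1,7):
        q=ikg(A+(B-A)*f,22.4+(11-22.4)*f,69.7,0,q0=q if q is None else q[0]); print(np.round(q[0],2) if q else None)
    for x,z in((-.15,.12),(-.15,.012),(-.1,.012),(-.005,.01)):
        q=ikg(R_(x,z),11,69.7,0,q0=q[0]); print(x,z,np.round(q[0],2) if q else None); 
        if not q: break
    plan(("up",A,22.4,69.7),("B",B,11,69.7)); print(B)
E
python3 carry.py
```

```text
[-0.69  0.44  1.19  0.32  1.35  0.44]
[-0.58  0.3   1.4   0.3   1.24  0.56]
[-0.44  0.19  1.55  0.27  1.15  0.73]
[-0.26  0.1   1.65  0.21  1.09  0.95]
[-0.04  0.06  1.71  0.12  1.04  1.23]
[0.21 0.06 1.7  0.01 1.02 1.55]
[ 0.45  0.11  1.65 -0.1   1.04  1.87]
-0.15 0.12 [ 0.45  0.2   1.83 -0.13  0.77  1.91]
-0.15 0.012 [ 0.45  0.36  1.98 -0.2   0.47  1.99]
-0.1 0.012 [ 0.43  0.42  1.86 -0.16  0.52  1.93]
-0.005 0.01 [ 0.38  0.56  1.61 -0.11  0.62  1.84]
up [ 0.0508  0.0013 -0.137 ] [ 0.46  0.02 -0.01] dist 0.146 ang 0.5
B [ 0.112  -0.566  -0.1178] [-3.49 -0.03 10.68] dist 0.589 ang 11.2
[0.44404044 0.27183018 0.329     ]
```

move_arm --deltas '[{"x": 0.002,"y": 0,"z": -0.005,"wx": 0,"wy": 0,"wz": 0,"hand": 0},{"x": 0.007,"y": 0,"z": -0.018,"wx": 0,"wy": 0,"wz": 0,"hand": 0},{"x": 0.015,"y": 0,"z": -0.04,"wx": 0,"wy": 0,"wz": 0,"hand": 0},{"x": 0.025,"y": 0,"z": -0.067,"wx": 0,"wy": 0,"wz": 0,"hand": 0},{"x": 0.035,"y": 0,"z": -0.094,"wx": 0,"wy": 0,"wz": 0,"hand": 0},{"x": 0.044,"y": 0,"z": -0.118,"wx": 0,"wy": 0,"wz": 0,"hand": 0},{"x": 0.049,"y": 0.001,"z": -0.132,"wx": 0,"wy": 0,"wz": 0,"hand": 0},{"x": 0.051,"y": 0.001,"z": -0.137,"wx": 0,"wy": 0,"wz": 0,"hand": 0}]'

```text
time: 14.62
tool_pos: [0.6059, -0.2762, 0.3128]
tool_rot: [3.133, -0.354, 0.391]
contact_force: [1.2, 1.0, -7.5]
opening: 0.0134
```

```bash
python3 - <<'E'
from carry import *
st(); plan(("B",R_(-.15,.22),11,69.7),("mid",(.52,0,.329),16.5,69.7))
E
```

```text
{'time': 14.625, 'qpos': [-0.69, 0.434, 1.201, 0.316, 1.337, 0.444], 'tool_pos': [0.606, -0.276, 0.313], 'tool_rot': [3.133, -0.354, 0.391], 'contact_force': [1.172, 1.044, -7.549], 'opening': 0.013}
B [ 0.0609 -0.5673  0.0194] [-3.46 -0.04 10.68] dist 0.571 ang 11.2
mid [ 0.0298 -0.2875  0.0103] [-1.55 -0.02  5.53] dist 0.289 ang 5.7
```

move_arm --deltas '[{"x": 0.001,"y": -0.0085,"z": 0,"wx": -0.05,"wy": 0,"wz": 0.16,"hand": 0},{"x": 0.003,"y": -0.026,"z": 0.001,"wx": -0.15,"wy": 0,"wz": 0.5,"hand": 0},{"x": 0.0055,"y": -0.051,"z": 0.002,"wx": -0.3,"wy": 0,"wz": 1,"hand": 0},{"x": 0.009,"y": -0.082,"z": 0.003,"wx": -0.5,"wy": 0,"wz": 1.5,"hand": 0},{"x": 0.0125,"y": -0.116,"z": 0.004,"wx": -0.7,"wy": 0,"wz": 2.2,"hand": 0},{"x": 0.0165,"y": -0.153,"z": 0.005,"wx": -0.9,"wy": 0,"wz": 2.9,"hand": 0},{"x": 0.0205,"y": -0.19,"z": 0.0065,"wx": -1.1,"wy": 0,"wz": 3.6,"hand": 0},{"x": 0.0245,"y": -0.227,"z": 0.008,"wx": -1.4,"wy": 0,"wz": 4.3,"hand": 0}]'

```text
time: 15.62
tool_pos: [0.5424, -0.0542, 0.3099]
tool_rot: [3.14, -0.352, 0.309]
contact_force: [1.0, -0.0, -6.5]
opening: 0.0134
```

```bash
python3 - <<'E'
from carry import *
st(); plan(("B",R_(-.15,.22),11,69.7))
E
```

```text
{'time': 15.625, 'qpos': [-0.369, 0.149, 1.606, 0.241, 1.119, 0.817], 'tool_pos': [0.542, -0.054, 0.31], 'tool_rot': [3.14, -0.352, 0.309], 'contact_force': [0.986, -0.031, -6.467], 'opening': 0.013}
B [ 0.0118 -0.3397  0.0024] [-2.23  0.11  6.31] dist 0.34 ang 6.7
```

move_arm --deltas '[{"x": 0.001,"y": -0.037,"z": 0,"wx": -0.2,"wy": 0,"wz": 0.7,"hand": 0},{"x": 0.0025,"y": -0.074,"z": 0.0005,"wx": -0.5,"wy": 0,"wz": 1.4,"hand": 0},{"x": 0.004,"y": -0.111,"z": 0.001,"wx": -0.7,"wy": 0,"wz": 2.1,"hand": 0},{"x": 0.005,"y": -0.148,"z": 0.001,"wx": -1,"wy": 0,"wz": 2.7,"hand": 0},{"x": 0.006,"y": -0.183,"z": 0.001,"wx": -1.2,"wy": 0,"wz": 3.4,"hand": 0},{"x": 0.0075,"y": -0.216,"z": 0.0015,"wx": -1.4,"wy": 0,"wz": 4,"hand": 0},{"x": 0.0085,"y": -0.246,"z": 0.002,"wx": -1.6,"wy": 0.1,"wz": 4.6,"hand": 0},{"x": 0.0095,"y": -0.273,"z": 0.002,"wx": -1.8,"wy": 0.1,"wz": 5.1,"hand": 0}]'

```text
time: 16.62
tool_pos: [0.4679, 0.2082, 0.3102]
tool_rot: [3.14, -0.353, 0.215]
contact_force: [0.3, -0.2, -6.6]
opening: 0.0137
```

```bash
python3 - <<'E'
from carry import *
st(); plan(("B",R_(-.15,.22),11,69.7))
E
```

```text
{'time': 16.625, 'qpos': [0.285, 0.068, 1.698, -0.029, 1.024, 1.651], 'tool_pos': [0.468, 0.208, 0.31], 'tool_rot': [3.14, -0.353, 0.215], 'contact_force': [0.335, -0.201, -6.608], 'opening': 0.014}
B [-0.0026 -0.0671 -0.0021] [-0.4   0.07  1.26] dist 0.067 ang 1.3
```

move_arm --deltas '[{"x": -0.001,"y": -0.022,"z": -0.0005,"wx": -0.1,"wy": 0,"wz": 0.4,"hand": 0},{"x": -0.002,"y": -0.041,"z": -0.001,"wx": -0.25,"wy": 0,"wz": 0.8,"hand": 0},{"x": -0.0025,"y": -0.055,"z": -0.0015,"wx": -0.35,"wy": 0.05,"wz": 1,"hand": 0},{"x": -0.0026,"y": -0.064,"z": -0.002,"wx": -0.4,"wy": 0.07,"wz": 1.2,"hand": 0},{"x": -0.0026,"y": -0.067,"z": -0.002,"wx": -0.4,"wy": 0.07,"wz": 1.26,"hand": 0},{"x": -0.0026,"y": -0.067,"z": -0.002,"wx": -0.4,"wy": 0.07,"wz": 1.26,"hand": 0}]'

```text
time: 17.38
tool_pos: [0.4524, 0.2715, 0.3121]
tool_rot: [3.14, -0.357, 0.192]
contact_force: [0.2, -0.8, -6.6]
opening: 0.0136
```

```bash
python3 - <<'E'
from carry import *
st(); plan(("B2",R_(-.15,.07),11,69.7),("C",R_(-.15,.012),11,69.7))
cv2.imwrite("pics/q_scene.png",viewer.read_camera("scene")[:,:,::-1]);cv2.imwrite("pics/q_side.png",viewer.read_camera("side")[:,:,::-1])
E
```

```text
{'time': 17.375, 'qpos': [0.45, 0.106, 1.651, -0.105, 1.041, 1.866], 'tool_pos': [0.452, 0.272, 0.312], 'tool_rot': [3.14, -0.357, 0.192], 'contact_force': [0.172, -0.777, -6.64], 'opening': 0.014}
B2 [-0.0541 -0.0021  0.1409] [ 0.07 -0.14  0.01] dist 0.151 ang 0.2
C [-0.0744 -0.0021  0.1953] [ 0.07 -0.14  0.01] dist 0.209 ang 0.2
```

move_arm --deltas '[{"x": -0.003,"y": 0,"z": 0.0075,"wx": 0,"wy": 0,"wz": 0,"hand": 0},{"x": -0.0085,"y": 0,"z": 0.0225,"wx": 0,"wy": 0,"wz": 0,"hand": 0},{"x": -0.0165,"y": -0.001,"z": 0.043,"wx": 0,"wy": 0,"wz": 0,"hand": 0},{"x": -0.026,"y": -0.001,"z": 0.067,"wx": 0,"wy": 0,"wz": 0,"hand": 0},{"x": -0.035,"y": -0.001,"z": 0.0915,"wx": 0,"wy": -0.1,"wz": 0,"hand": 0},{"x": -0.0435,"y": -0.002,"z": 0.114,"wx": 0,"wy": -0.1,"wz": 0,"hand": 0},{"x": -0.05,"y": -0.002,"z": 0.131,"wx": 0,"wy": -0.1,"wz": 0,"hand": 0},{"x": -0.054,"y": -0.002,"z": 0.141,"wx": 0,"wy": -0.1,"wz": 0,"hand": 0}]'

```text
time: 18.48
tool_pos: [0.4506, 0.2727, 0.1601]
tool_rot: [3.14, -0.354, 0.192]
contact_force: [-0.4, 0.0, -5.6]
opening: 0.0134
```

```bash
python3 - <<'E'
from carry import *
st(); plan(("C",R_(-.15,.012),11,69.7))
E
```

```text
{'time': 18.475, 'qpos': [0.454, 0.263, 1.91, -0.156, 0.632, 1.944], 'tool_pos': [0.451, 0.273, 0.16], 'tool_rot': [3.14, -0.354, 0.192], 'contact_force': [-0.398, 0.023, -5.621], 'opening': 0.013}
C [-0.0197 -0.0005  0.0534] [ 0.1   0.02 -0.01] dist 0.057 ang 0.1
```

move_arm --deltas '[{"x": -0.003,"y": 0,"z": 0.008,"wx": 0,"wy": 0,"wz": 0,"hand": 0},{"x": -0.0075,"y": 0,"z": 0.021,"wx": 0,"wy": 0,"wz": 0,"hand": 0},{"x": -0.0125,"y": 0,"z": 0.034,"wx": 0,"wy": 0,"wz": 0,"hand": 0},{"x": -0.0165,"y": -0.0005,"z": 0.045,"wx": 0,"wy": 0,"wz": 0,"hand": 0},{"x": -0.019,"y": -0.0005,"z": 0.051,"wx": 0,"wy": 0,"wz": 0,"hand": 0},{"x": -0.0197,"y": -0.0005,"z": 0.0534,"wx": 0.1,"wy": 0,"wz": 0,"hand": 0},{"x": -0.0197,"y": -0.0005,"z": 0.0534,"wx": 0.1,"wy": 0,"wz": 0,"hand": 0}]'

```text
time: 19.35
tool_pos: [0.4513, 0.2737, 0.1047]
tool_rot: [-3.141, -0.356, 0.192]
contact_force: [0.4, 0.3, -6.1]
opening: 0.0134
```

```bash
python3 - <<'E'
from carry import *
st(); plan(("D",R_(-.05,.012),11,69.7),("E",R_(-.007,.011),11,69.7),("F",R_(-.007,.003),11,69.7))
E
```

```text
{'time': 19.35, 'qpos': [0.455, 0.353, 1.977, -0.198, 0.475, 1.994], 'tool_pos': [0.451, 0.274, 0.105], 'tool_rot': [-3.141, -0.356, 0.192], 'contact_force': [0.364, 0.304, -6.104], 'opening': 0.013}
D [0.0924 0.0013 0.036 ] [-0.04 -0.1   0.  ] dist 0.099 ang 0.1
E [0.1323 0.0016 0.0519] [-0.04 -0.1   0.  ] dist 0.142 ang 0.1
F [0.1295 0.0016 0.0594] [-0.04 -0.1   0.  ] dist 0.142 ang 0.1
```

Free of contact between the walls; now sliding in.

move_arm --deltas '[{"x": 0.005,"y": 0,"z": 0.002,"wx": 0,"wy": 0,"wz": 0,"hand": 0},{"x": 0.015,"y": 0,"z": 0.006,"wx": 0,"wy": 0,"wz": 0,"hand": 0},{"x": 0.029,"y": 0.0005,"z": 0.0113,"wx": 0,"wy": 0,"wz": 0,"hand": 0},{"x": 0.045,"y": 0.0005,"z": 0.0176,"wx": 0,"wy": 0,"wz": 0,"hand": 0},{"x": 0.061,"y": 0.001,"z": 0.0238,"wx": 0,"wy": 0,"wz": 0,"hand": 0},{"x": 0.075,"y": 0.001,"z": 0.0293,"wx": 0,"wy": 0,"wz": 0,"hand": 0},{"x": 0.087,"y": 0.001,"z": 0.034,"wx": 0,"wy": 0,"wz": 0,"hand": 0},{"x": 0.0924,"y": 0.0013,"z": 0.036,"wx": 0,"wy": -0.1,"wz": 0,"hand": 0}]'

```text
time: 20.35
tool_pos: [0.5496, 0.2914, 0.1028]
tool_rot: [-3.141, -0.354, 0.192]
contact_force: [-0.6, -0.1, -5.6]
opening: 0.0138
```

```bash
python3 - <<'E'
from carry import *
st(); plan(("E",R_(-.007,.011),11,69.7),("F",R_(-.007,.003),11,69.7))
E
```

```text
{'time': 20.35, 'qpos': [0.401, 0.492, 1.734, -0.132, 0.573, 1.879], 'tool_pos': [0.55, 0.291, 0.103], 'tool_rot': [-3.141, -0.354, 0.192], 'contact_force': [-0.619, -0.072, -5.589], 'opening': 0.014}
E [0.0394 0.0001 0.0152] [-0.03  0.01 -0.01] dist 0.042 ang 0.0
F [0.0366 0.0001 0.0227] [-0.03  0.01 -0.01] dist 0.043 ang 0.0
```

move_arm --deltas '[{"x": 0.006,"y": 0,"z": 0.0025,"wx": 0,"wy": 0,"wz": 0,"hand": 0},{"x": 0.015,"y": 0,"z": 0.006,"wx": 0,"wy": 0,"wz": 0,"hand": 0},{"x": 0.025,"y": 0,"z": 0.0095,"wx": 0,"wy": 0,"wz": 0,"hand": 0},{"x": 0.033,"y": 0,"z": 0.013,"wx": 0,"wy": 0,"wz": 0,"hand": 0},{"x": 0.038,"y": 0,"z": 0.0147,"wx": 0,"wy": 0,"wz": 0,"hand": 0},{"x": 0.0394,"y": 0,"z": 0.0152,"wx": 0,"wy": 0,"wz": 0,"hand": 0},{"x": 0.0394,"y": 0,"z": 0.0152,"wx": 0,"wy": 0,"wz": 0,"hand": 0}]'

```text
time: 21.22
tool_pos: [0.5899, 0.2994, 0.1022]
tool_rot: [-3.141, -0.354, 0.192]
contact_force: [-0.3, -0.5, -6.6]
opening: 0.0133
```

move_arm --deltas '[{"x": -0.0007,"y": 0,"z": 0.002,"wx": 0,"wy": 0,"wz": 0,"hand": 0},{"x": -0.0014,"y": 0,"z": 0.0038,"wx": 0,"wy": 0,"wz": 0,"hand": 0},{"x": -0.002,"y": 0,"z": 0.0052,"wx": 0,"wy": 0,"wz": 0,"hand": 0},{"x": -0.0023,"y": 0,"z": 0.0062,"wx": 0,"wy": 0,"wz": 0,"hand": 0},{"x": -0.0023,"y": 0,"z": 0.0062,"wx": 0,"wy": 0,"wz": 0,"hand": 0}]'

```text
time: 21.85
tool_pos: [0.59, 0.2994, 0.0956]
tool_rot: [-3.141, -0.354, 0.192]
contact_force: [0.1, 0.1, -6.5]
opening: 0.0137
```

```bash
python3 - <<'E'
from carry import *
st(); plan(("F",R_(-.007,.003),11,69.7))
E
```

```text
{'time': 21.85, 'qpos': [0.386, 0.56, 1.629, -0.116, 0.608, 1.848], 'tool_pos': [0.59, 0.299, 0.096], 'tool_rot': [-3.141, -0.354, 0.192], 'contact_force': [0.075, 0.054, -6.535], 'opening': 0.014}
F [0.0005 0.0003 0.0017] [-0.03  0.03  0.01] dist 0.002 ang 0.0
```

move_arm --deltas '[{"x": -0.0004,"y": 0,"z": 0.001,"wx": 0,"wy": 0,"wz": 0,"hand": 0},{"x": -0.0007,"y": 0,"z": 0.002,"wx": 0,"wy": 0,"wz": 0,"hand": 0},{"x": -0.0007,"y": 0,"z": 0.002,"wx": 0,"wy": 0,"wz": 0,"hand": 0}]'

```text
time: 22.22
tool_pos: [0.5905, 0.2997, 0.0951]
tool_rot: [-3.141, -0.356, 0.192]
contact_force: [-4.8, -0.8, 4.5]
opening: 0.0134
```

move_arm --deltas '[{"x": 0,"y": 0,"z": 0,"wx": 0,"wy": 0,"wz": 0,"hand": 0.25},{"x": 0,"y": 0,"z": 0,"wx": 0,"wy": 0,"wz": 0,"hand": 0.5},{"x": 0,"y": 0,"z": 0,"wx": 0,"wy": 0,"wz": 0,"hand": 0.5},{"x": 0,"y": 0,"z": 0,"wx": 0,"wy": 0,"wz": 0,"hand": 0.5},{"x": 0,"y": 0,"z": -0.02,"wx": 0,"wy": 0,"wz": 0,"hand": 0.5},{"x": 0,"y": 0,"z": -0.05,"wx": 0,"wy": 0,"wz": 0,"hand": 0.5},{"x": -0.03,"y": 0,"z": -0.09,"wx": 0,"wy": 0,"wz": 0,"hand": 0.5},{"x": -0.07,"y": 0,"z": -0.13,"wx": 0,"wy": 0,"wz": 0,"hand": 0.5}]' --grip_force 10

```text
time: 23.22
tool_pos: [0.4808, 0.278, 0.1936]
tool_rot: [-3.14, -0.356, 0.191]
contact_force: [-0.5, 0.9, 1.6]
opening: 0.0462
```

move_arm --deltas '[{"x": -0.05,"y": 0,"z": -0.02,"wx": 0,"wy": 0,"wz": 0,"hand": 0.5},{"x": -0.08,"y": 0,"z": -0.04,"wx": 0,"wy": 0,"wz": 0,"hand": 0.5},{"x": -0.1,"y": 0,"z": -0.06,"wx": 0,"wy": 0,"wz": 0,"hand": 0.5},{"x": -0.1,"y": 0,"z": -0.06,"wx": 0,"wy": 0,"wz": 0,"hand": 0.5}]'

```text
time: 23.72
tool_pos: [0.3681, 0.2565, 0.215]
tool_rot: [-3.14, -0.358, 0.193]
contact_force: [0.4, 0.3, 0.5]
opening: 0.0459
```

```bash
python3 - <<'E'
from carry import *
st()
# numeric check: wrist/scene tote bar (reddish brown) vs model; bottle neck; bystander patches vs first picture
im=viewer.read_camera("scene"); sd=viewer.read_camera("side"); cv2.imwrite("pics/end.png",im[:,:,::-1]); cv2.imwrite("pics/endside.png",sd[:,:,::-1])
tq=world(rk,(-.006,0,0)); T=(tq[0],tq[1],rk[2])
for n,I in(("scene",im),("side",sd)):
    print(n,"pred bar",[np.round(proj(n,world(T,(x,0,.12))),1).tolist() for x in(-.092,.092)])
    r=I.astype(int); m=(r[...,0]>r[...,1]*1.35)&(r[...,0]-r[...,2]>30); 
    c=np.round(proj(n,world(T,(0,0,.11)))).astype(int); w=np.zeros(m.shape,bool); w[c[1]-35:c[1]+35,c[0]-50:c[0]+50]=1
    ys,xs=np.where(m&w); print(len(xs),(xs.min(),xs.max(),ys.min(),ys.max()) if len(xs) else None)
old={n:cv2.imread(f"pics/{n}0.png")[:,:,::-1].astype(int) for n in("scene","side")}
for n,I,px in(("mug",im,(242,345)),("jar",im,(302,320)),("mallet",im,(408,318)),("scraper",im,(200,450)),("bowl",im,(363,180)),("block",im,(377,203)),("blue",im,(255,290))):
    x,y=px; d=np.abs(I.astype(int)-old["scene"])[y-14:y+14,x-18:x+18].max(2); print(n,"changed px frac",np.round((d>40).mean(),2))
E
```

```text
{'time': 23.725, 'qpos': [0.516, 0.049, 1.998, -0.159, 0.759, 1.99], 'tool_pos': [0.368, 0.256, 0.215], 'tool_rot': [-3.14, -0.358, 0.193], 'contact_force': [0.391, 0.313, 0.457], 'opening': 0.046}
scene pred bar [[355.3, 207.0], [414.0, 215.7]]
420 (np.int64(356), np.int64(411), np.int64(207), np.int64(247))
side pred bar [[293.0, 200.9], [342.6, 184.8]]
252 (np.int64(297), np.int64(340), np.int64(186), np.int64(205))
mug changed px frac 0.0
jar changed px frac 0.0
mallet changed px frac 0.0
scraper changed px frac 0.0
bowl changed px frac 0.0
block changed px frac 0.15
blue changed px frac 0.0
```

Numerically, the bar ends match the tote centred in the bay at about −6 mm, and the bystander image patches are unchanged. The block patch changed 15%, which fits the tote now partly covering or shading it. The arm is clear. Handing in.

```bash
python3 - <<'E'
from st import *
a=cv2.imread("pics/m1.png")[0:440:2,0:400:2].astype(int); b=cv2.imread("pics/end.png")[200:420,230:430].astype(int)
d=np.abs(a-b).max(2); print("bottle neck patch change",(d[34:52,102:114]>50).mean())
robot.hand_in()
E
```

```text
bottle neck patch change 0.013888888888888888
the job is handed in; nothing more can be done
```

I handed the job in at about 24 s of robot time. The bottle is standing and released, and the tote is released in the bay. No verdict was reported.

- **Bottle:** I gripped it by the neck with the tool pointing down and lifted it. It swung base-down in the grip. I set it on the far (+y) side of the board with a gap of about 11 mm. At release it measured 1–2° from upright. Its neck in the image had not changed since then at the end.
- **Tote:** I lifted it leaning 20° back, with the grip 17 mm toward the trailing end of the bar. It measured level just after the lift, where I last looked at it. I slid it in under the shelf and set it down. Its centre is about 6 mm short of the bay's middle, and the bar ends in both fixed cameras match that to 2–4 pixels.
- **Other things on the bench:** The mug, jar, mallet, scraper and bowl patches were unchanged in the image. I did not check the tin.

- **Block:** its patch changed by 15%. I put this down to the tote now covering or shading it, but did not confirm it.
- **Discs:** I had no pictures left to view the discs after placing. They were all in place at my last look, just after the lift. The load on the wrist still read about 6.5 N, the tote's full weight, just before it was set down.

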